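# Load the tin lane and the jar clips

## Robot

A 6-joint arm with a two-finger parallel gripper is mounted at the origin on a cart in front of the work surface, level with it; the furniture and walls round the work are solid. World frame = base frame: x ahead of the robot, y to its left, z up, the work surface at z = 0. Lengths are in m, angles in rad, forces in N, time in s.
With the tool pointing down it reaches from about 0.425 to 1.125 m from the base axis. Payload 14.9 kg.
Tool frame: the origin (TCP) lies between the finger pads; the fingertips stand 14 mm ahead of it and the grasp point (between the pads) lies 5 mm behind it; z points along the fingers, y is the line along which they close (so a half turn about z gives the same grasp; the last joint's range is limited). The gripper opens to 91 mm and grips with 3 to 60 N. Pads are 32 mm wide; open, the fingers measure 118 mm over their backs; the gripper's body (76 mm by 178 mm) begins 60 mm behind the grasp point.
Start: joints at [1.289, 0.379, 1.734, -0, 1.028, -0.033], TCP at [0.172, 0.678, 0.228] pointing down, gripper open.
Joint ranges: [-2.77, 2.77], [-0.74, 2.19], [0, 2.66], [-1.06, 4.2], [0.31, 2.87], [-3.08, 3.08]. Speed limits (rad/s): [1.89, 1.89, 2.39, 3.14, 3.14, 3.14].

## Interface

Orientations are given as [roll, pitch, yaw] about the fixed x, y, z axes, in that order (R = Rz(yaw) Ry(pitch) Rx(roll)).
In Python, from workcell import arm gives the robot as it stands.
- The arm moves only by the shell command python3 inch.py [FORCE], which reads ROWS from standard input. ROWS is one flat JSON list of numbers that holds 1 to 8 rows one after another, with no inner brackets; each row has 5 numbers: the finger opening in m, then dx, dy, dz in m, then a turn about the tool's z in rad; each row shifts and turns the commanded pose from where the row before left it, along the tool's axes as they then stand; what a row does not reach is not made up. A row lasts 1/12 s, in which the tool goes at most 0.0417 m and 0.125 rad, less where a joint would pass 70% of its speed; a pose out of reach is approached as far as the arm can. The fingers move at their own pace and stop on an object; FORCE is the grip in N (left out, the last holds). Time passes only in rows, so rows that do not move let the fingers close. It prints the time, the measured TCP pose, the force, the opening and the grip force at its end. Input that does not fit is refused with a message, and nothing moves.
- arm.get_obs(): the state, without advancing time (a new reading comes with each control period).
- arm.capture(name): name is "scene" or "top"; returns a dict with "pixels" (384x512x3 uint8, blue, green, red), "fx", "fy", "cx", "cy" (pixels), "R" (3x3) and "t" (3): a world point X has camera coordinates R X + t. Camera axes: x right, y down, z forward; pixel columns grow to the right and rows downward; lengths in m; the calibration is good to about 2 mm. A picture is of the moment at which its call begins. There is no depth.
- arm.job_done(): hands the job in; it is judged then, once.
The state is a dict: "clock": time; "qpos": joint angles; "qd": joint speeds; "joint_torque": joint torques, N m; "position": TCP position; "tool_rot": TCP orientation; "force": force on the tool from outside, world axes, zero at the start; "torque": the same for the moment, N m; "width": finger opening in m; "grip_force": force on a finger pad.
Only numpy, scipy, OpenCV 4.12 (cv2) and the standard library are available. Lean on these libraries where they do the work, as an engineer would, in place of code of your own. Each camera call takes 0.05 s, during which the arm holds its last target. There are 200 camera calls.

## Task

Put the shopping away: roll every lying tin along the worktop, without lifting it, into the wooden tin lane until the first rests against the stop and each further one against the tin before it, then swing the gate shut across the mouth behind them. Also snap every spice jar, standing upright on the worktop, fully home into a spring clip of the clip board, one jar to a clip. Leave the other things on the worktop where they are.

Things in the scene. Friction and masses are not known exactly. Their poses are not given: they have to be found in the camera images.
- tin_0: A full food tin, 75 mm diameter (radius 37.7), 110 mm long, about 0.5 kg, lying on its side (may be absent). Origin: centre of one end face; its z axis is the tin's long axis, pointing to the other end.
- tin_0_mid (a point): Centre of tin_0, on its axis halfway along, 55 mm from either end; height 38 mm when it lies on the worktop. Same axes as the tin.
- tin_1: A full food tin, 75 mm diameter (radius 37.7), 110 mm long, about 0.5 kg, lying on its side (may be absent). Origin: centre of one end face; its z axis is the tin's long axis, pointing to the other end.
- tin_1_mid (a point): Centre of tin_1, on its axis halfway along, 55 mm from either end; height 38 mm when it lies on the worktop. Same axes as the tin.
- tin_2: A full food tin, 75 mm diameter (radius 37.7), 110 mm long, about 0.5 kg, lying on its side (may be absent). Origin: centre of one end face; its z axis is the tin's long axis, pointing to the other end.
- tin_2_mid (a point): Centre of tin_2, on its axis halfway along, 55 mm from either end; height 38 mm when it lies on the worktop. Same axes as the tin.
- jar_0: Spice jar with a white lid, 47 mm diameter, 98 mm high, lid from 77 mm up, 0.11 kg, standing upright (may be absent). Origin: centre of its underside, z axis up. The round lid can be gripped from above.
- jar_1: Spice jar with a red lid, 44 mm diameter, 105 mm high, lid from 85 mm up, 0.11 kg, standing upright (may be absent). Origin: centre of its underside, z axis up. The round lid can be gripped from above.
- jar_2: Spice jar with a white lid, 47 mm diameter, 98 mm high, lid from 77 mm up, 0.11 kg, standing upright (may be absent). Origin: centre of its underside, z axis up. The round lid can be gripped from above.
- jar_3: Spice jar with a red lid, 44 mm diameter, 105 mm high, lid from 85 mm up, 0.11 kg, standing upright (may be absent). Origin: centre of its underside, z axis up. The round lid can be gripped from above.
- lane: Wooden tin lane, fixed: two parallel rails 24 mm high, 12 mm thick, 136 mm apart inside, flaring to 194 mm outside the mouth (lane y -262 to -352 mm), no floor, stop board 60 mm high at the far end. Origin on the worktop at the middle of the stop's inner face; +y points from the mouth to the stop, x across the lane. Three tins fit: centres at y = -38, -113, -188 mm. Kerb 12 mm high at y = -750 mm.
- gate (a joint): Wooden gate bar, 10 mm thick, hinged on an upright pin at lane (86, -250) mm; it swings 38 to 54 mm above the worktop, over the rails. 0 = shut (square across the mouth, pointing to lane -x; end stop); grows as it swings out away from the stop (1.57 = pointing to lane -y), at most 2.0. Turns stiffly (0.06 N m) and stays where left.
- gate_peg (a point): Top of the upright round peg at the gate bar's free end: 16 mm diameter, top 91 mm above the worktop, graspable over the upper 35 mm, 158 mm from the hinge pin.
- clip_board: Wooden board, fixed on the worktop, with four steel spring clips in a row: panel 284 mm long (along its y), 54 mm high, 14 mm thick, foot 10 mm high behind it to 80 mm. Origin on the worktop under the middle of the panel's front face; its x axis points into the panel, so the clips open to -x.
- clip_0 (a point): Seat of clip 0: where the axis of a jar held in it stands, on the worktop, 23.5 mm in front of the panel (board y = 102 mm). Two spring jaws, 27 to 45 mm above the worktop, reach 60 mm out from the panel, mouth flared to 58 mm, throat 38 mm. A jar pushed in level towards the panel (board +x), about 10 N, snaps home against it. Axes as the board.
- clip_1 (a point): Seat of clip 1: where the axis of a jar held in it stands, on the worktop, 23.5 mm in front of the panel (board y = 34 mm). Two spring jaws, 27 to 45 mm above the worktop, reach 60 mm out from the panel, mouth flared to 58 mm, throat 38 mm. A jar pushed in level towards the panel (board +x), about 10 N, snaps home against it. Axes as the board.
- clip_2 (a point): Seat of clip 2: where the axis of a jar held in it stands, on the worktop, 23.5 mm in front of the panel (board y = -34 mm). Two spring jaws, 27 to 45 mm above the worktop, reach 60 mm out from the panel, mouth flared to 58 mm, throat 38 mm. A jar pushed in level towards the panel (board +x), about 10 N, snaps home against it. Axes as the board.
- clip_3 (a point): Seat of clip 3: where the axis of a jar held in it stands, on the worktop, 23.5 mm in front of the panel (board y = -102 mm). Two spring jaws, 27 to 45 mm above the worktop, reach 60 mm out from the panel, mouth flared to 58 mm, throat 38 mm. A jar pushed in level towards the panel (board +x), about 10 N, snaps home against it. Axes as the board.
- striped_mug: Striped mug, 82 mm diameter, 94 mm high; a bystander. Origin: centre of its underside.
- onion: Red onion, about 65 mm; a bystander. Origin: centre of its underside.
- garlic: Garlic bulb, about 56 mm; a bystander. Origin: centre of its underside.
- lime: Lime, about 50 mm; a bystander. Origin: centre of its underside.

How it is judged:
By the outcome, as a careful person would: the job done as asked, in the order asked, and still so for the second after the job is handed in, with the robot touching nothing.
Of tin_0, tin_1, tin_2 only 2 to 3 are there at a start; the rules pass over those that are not, and their reading is None.
Of jar_0, jar_1, jar_2, jar_3 only 2 to 4 are there at a start; the rules pass over those that are not, and their reading is None.
At some moment in a run one of tin_0, tin_1, tin_2 may be knocked a few centimetres aside while the robot is not near it.
It also fails if it takes over 210 s, if anything falls off the work surface, if the arm or the gripper's body presses on something with over 40 N, if the wrist force passes 120 N, or if a joint passes its speed limit or range.

## Working session

There is one attempt and no reset: what is moved stays moved. The work goes in short steps, Python scripts to look and compute and a shell command to move; the robot and the scene stay as the last step left them, time stands still between calls to the robot, and variables do not carry over. Pictures are saved under pics/ and viewed, at most 16 in all, crops included, and the job is handed in when it is done.

```bash
ls; mkdir -p pics
python3 - <<'E'
from workcell import arm
import cv2
for n in("scene","top"):
    c=arm.capture(n); cv2.imwrite(f"pics/{n}0.png",c["pixels"]); print(n,c["fx"],c["cx"],c["cy"],c["R"],c["t"])
print(arm.get_obs())
E
```

```text
inch.py
pics
workcell.py
scene 399.32718028516877 256.025960976183 187.93448110401178 [[-8.45321323e-01 -5.34258226e-01 -9.17526920e-05]
 [-2.09488111e-01  3.31617107e-01 -9.19861308e-01]
 [ 4.91473897e-01 -7.77559157e-01 -3.92243758e-01]] [0.47074643 0.16105991 1.32849758]
top 360.21081740572583 252.0477578974712 192.7562260459448 [[ 1.25588128e-03 -9.99960505e-01 -8.79833183e-03]
 [-9.96176126e-01 -4.82419171e-04 -8.73664283e-02]
 [ 8.73587333e-02  8.87440999e-03 -9.96137388e-01]] [0.09471187 0.50112835 1.16598513]
{'clock': 0.1, 'qpos': array([ 1.28868806e+00,  3.79381519e-01,  1.73472202e+00,  1.56790841e-05,
        1.02851274e+00, -3.33270736e-02]), 'qd': array([-0.00029871, -0.00119138,  0.0011107 , -0.00054656,  0.00226088,
        0.00087219]), 'joint_torque': array([ 1.68576498e-03, -7.65042543e+01, -4.35293233e+01,  6.53149467e-02,
        3.98250099e-02, -1.16383481e-05]), 'position': array([0.17227965, 0.67810967, 0.22733626]), 'tool_rot': array([-3.14057005e+00, -4.75217711e-05,  2.89280334e+00]), 'force': array([ 0.75407002, -0.32207031, -0.68137437]), 'torque': array([-0.02979424, -0.0104488 , -0.01559729]), 'grip_force': 0.0, 'width': 0.09130330792272091}
```
View pics/scene0.png

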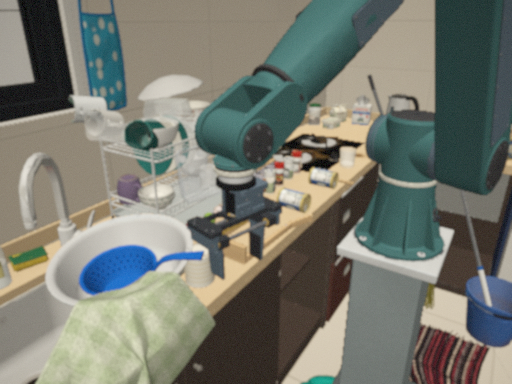

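View pics/top0.png

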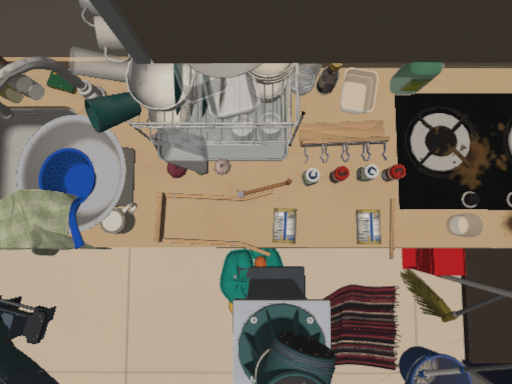

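The top view shows two tins at about (285,225) and (368,226), with the lane on the left (stop at col 160, kerb at col 392). The gate bar runs (240,193) to (288,182). The jars are at (312,176), (341,174), (369,172) and (396,172), facing the clip board at (345,132). I'll enlarge both views next.

Create h.py:
```python
import numpy as np, cv2
from workcell import arm
def ray(c,u,v):
    d=np.array([(u-c["cx"])/c["fx"],(v-c["cy"])/c["fy"],1.]); R=np.array(c["R"]); return -R.T@np.array(c["t"]), R.T@d
def onz(c,u,v,z):
    o,d=ray(c,u,v); return (o+d*(z-o[2])/d[2]).round(4)
def tri(c1,p1,c2,p2):
    o1,d1=ray(c1,*p1); o2,d2=ray(c2,*p2)
    A=np.stack([d1,-d2],1); s=np.linalg.lstsq(A,o2-o1,rcond=None)[0]
    a,b=o1+s[0]*d1,o2+s[1]*d2; return ((a+b)/2).round(4), round(float(np.linalg.norm(a-b)),4)
def proj(c,X):
    p=np.array(c["R"])@np.array(X)+np.array(c["t"]); return (p[0]/p[2]*c["fx"]+c["cx"],p[1]/p[2]*c["fy"]+c["cy"])
```

Run:
```python
import cv2
t=cv2.imread("pics/top0.png"); s=cv2.imread("pics/scene0.png")
cv2.imwrite("pics/t_a.png",cv2.resize(t[110:260,150:410],None,fx=3,fy=3,interpolation=cv2.INTER_CUBIC))
cv2.imwrite("pics/s_a.png",cv2.resize(s[130:250,190:390],None,fx=4,fy=4,interpolation=cv2.INTER_CUBIC))
```

```text
(no output)
```

View pics/t_a.png

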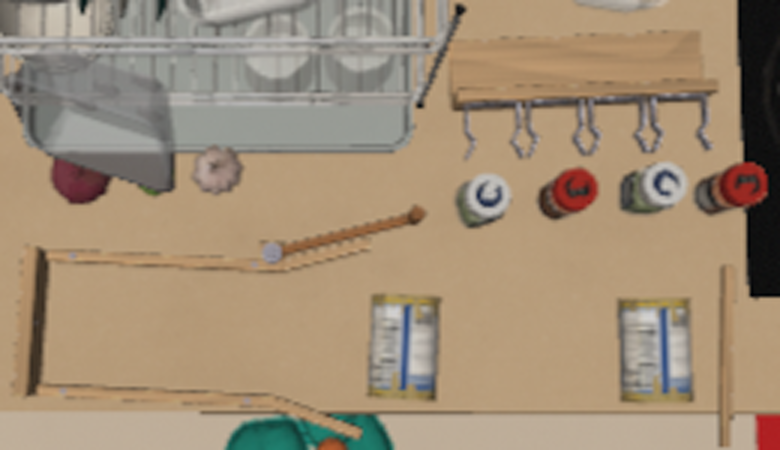

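View pics/s_a.png

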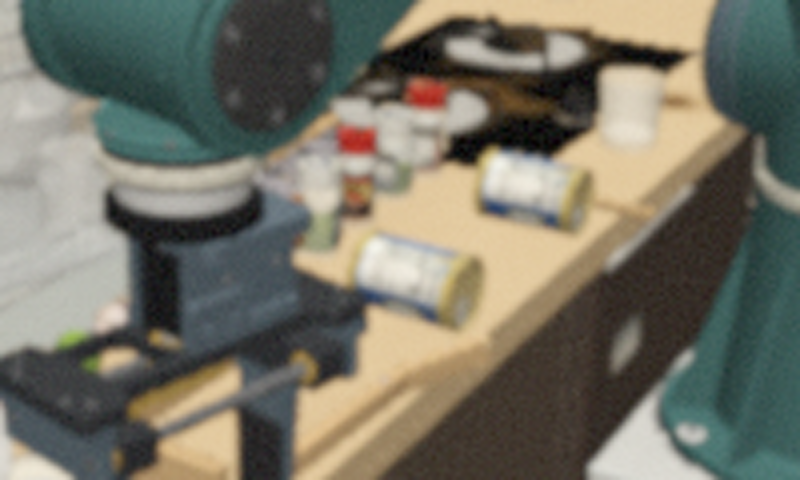

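The enlarged views show both tins clearly, at (404,348) and (655,350) in the top crop. The lane is slightly rotated, and the four jars stand in front of the clips. Next I turn these pixels into positions.

Run:
```python
from h import *
T=arm.capture("top");S=arm.capture("scene")
t=lambda u,v:(150+u/3-.33,110+v/3-.33); s=lambda u,v:(190+u/4-.4,130+v/4-.4)
print("tinA",tri(T,t(404,348),S,s(418,281)),onz(T,*t(404,348),.038)); print("tinB",tri(T,t(655,350),S,s(535,189)),onz(T,*t(655,350),.038))
for e in [(370,345),(438,350),(619,350),(692,350),(405,296),(404,400),(654,299),(657,401)]: print(e,onz(T,*t(*e),.04))
print("screws",[onz(T,*t(*p),.024) for p in [(71,256),(258,265),(65,391),(247,402)]])
print("stop base",[onz(T,*t(*p),0) for p in [(46,265),(40,385)]],"stop top",[onz(T,*t(*p),.06) for p in [(41,250),(29,392)]])
print("hinge",onz(T,*t(272,252),.06),"peg",onz(T,*t(417,213),.091))
print("jars")
for n,p,q,h in [("w",(490,192),(322,158),.098),("r",(576,186),(357,130),.105),("w",(666,182),(396,112),.098),("r",(749,181),(427,84),.105)]:
  print(n,tri(T,t(*p),S,s(*q)),onz(T,*t(*p),h))
print("clips",[onz(T,*t(*p),.04) for p in [(470,157),(519,157),(531,153),(579,153),(593,151),(641,149),(655,149),(707,147)]])
print("panel top front",[onz(T,*t(*p),.054) for p in [(456,108),(717,92)]], "foot back",[onz(T,*t(*p),.01) for p in[(452,42),(700,33)]])
print("kerb",[onz(T,*t(*p),.012) for p in [(721,268),(721,440)]])
# red lids by mask
hsv=cv2.cvtColor(T["pixels"],cv2.COLOR_BGR2HSV)
m=cv2.inRange(hsv,(0,150,90),(8,255,255))|cv2.inRange(hsv,(172,150,90),(180,255,255)); m[:150]=0;m[200:]=0
n,_,st,ce=cv2.connectedComponentsWithStats(m)
print([(st[i].tolist(),ce[i].round(1).tolist()) for i in range(1,n) if st[i][4]>30])
```

```text
tinA (array([ 0.3927, -0.0099,  0.0329]), 0.0009) [ 0.3931 -0.0093  0.038 ]
tinB (array([ 0.3906, -0.279 ,  0.0375]), 0.0016) [ 0.3913 -0.2785  0.038 ]
(370, 345) [0.3963 0.0273 0.04  ]
(438, 350) [ 0.391  -0.0456  0.04  ]
(619, 350) [ 0.3913 -0.2394  0.04  ]
(692, 350) [ 0.3914 -0.3174  0.04  ]
(405, 296) [ 0.449  -0.0106  0.04  ]
(404, 400) [ 0.3377 -0.0088  0.04  ]
(654, 299) [ 0.446  -0.2783  0.04  ]
(657, 401) [ 0.3371 -0.2786  0.04  ]
screws [array([0.4933, 0.3548, 0.024 ]), array([0.4835, 0.149 , 0.024 ]), array([0.346 , 0.3583, 0.024 ]), array([0.3345, 0.1602, 0.024 ])]
stop base [array([0.4851, 0.3882, 0.    ]), array([0.3515, 0.3919, 0.    ])] stop top [array([0.4968, 0.3788, 0.06  ]), array([0.3465, 0.388 , 0.06  ])]
hinge [0.4948 0.1322 0.06  ] peg [ 0.5329 -0.0195  0.091 ]
jars
w (array([ 0.5517, -0.0952,  0.0991]), 0.0047) [ 0.5539 -0.0943  0.098 ]
r (array([ 0.5585, -0.1826,  0.102 ]), 0.0024) [ 0.5591 -0.1813  0.105 ]
w (array([ 0.563 , -0.2781,  0.094 ]), 0.0043) [ 0.5643 -0.2758  0.098 ]
r (array([ 0.5639, -0.3587,  0.1047]), 0.0009) [ 0.5642 -0.3584  0.105 ]
clips [array([ 0.6005, -0.0824,  0.04  ]), array([ 0.6005, -0.1357,  0.04  ]), array([ 0.6049, -0.1489,  0.04  ]), array([ 0.6049, -0.201 ,  0.04  ]), array([ 0.6071, -0.2163,  0.04  ]), array([ 0.6093, -0.2685,  0.04  ]), array([ 0.6093, -0.2837,  0.04  ]), array([ 0.6115, -0.3402,  0.04  ])]
panel top front [array([ 0.6517, -0.0659,  0.054 ]), array([ 0.669 , -0.3478,  0.054 ])] foot back [array([ 0.7371, -0.068 ,  0.01  ]), array([ 0.7471, -0.3473,  0.01  ])]
kerb [array([ 0.4814, -0.3617,  0.012 ]), array([ 0.2937, -0.3556,  0.012 ])]
[([389, 164, 17, 15, 151], [397.8, 171.0]), ([334, 166, 15, 14, 141], [340.9, 172.9])]
```

```bash
cat > go.py <<'E'
import sys,numpy as np
from workcell import arm
o=arm.get_obs(); p=o["position"]; yaw0=o["tool_rot"][2]
x,y,z,yaw=[float(eval(a)) if a!="-" else None for a in sys.argv[1:5]]
if yaw is None: yaw=yaw0
turn=-((yaw-yaw0+np.pi)%(2*np.pi)-np.pi)
d=np.array([x,y,z])-p; c,s=np.cos(yaw),np.sin(yaw)
v=np.array([c*d[0]+s*d[1], s*d[0]-c*d[1], -d[2]])
print("at",p.round(4),"yaw",round(yaw0,4),"turn",round(turn,3),"then tool d",v.round(4),"len",np.linalg.norm(v).round(3),"clock",round(o["clock"],2),"q",o["qpos"].round(2))
E
echo '[0.091,0,0,0,-0.097,0.091,0,0,0,-0.097,0.091,-0.0145,-0.0337,0,0,0.091,-0.0145,-0.0337,0,0,0.091,-0.0145,-0.0337,0,0,0.091,-0.0145,-0.0337,0,0,0.091,-0.0145,-0.0337,0,0,0.091,-0.0145,-0.0337,0,0]' | python3 inch.py 10
echo '[0.091,-0.0145,-0.0337,0,0,0.091,-0.0145,-0.0337,0,0,0.091,-0.0145,-0.0337,0,0,0.091,-0.0145,-0.0337,0,0,0.091,-0.0145,-0.0337,0,0,0.091,-0.0145,-0.0337,0,0,0.091,-0.0145,-0.0337,0,0,0.091,0,0,0,0]' | python3 inch.py
python3 go.py .428 -.010 .10 pi-.055
```

```text
clock: 0.87
position: [0.2483, 0.4701, 0.2278]
tool_rot: [-3.141, -0.0, 3.087]
force: [1.3, 0.1, -0.0]
width: 0.0909
grip_force: 0.0
clock: 1.53
position: [0.3376, 0.2265, 0.2278]
tool_rot: [-3.141, 0.0, 3.083]
force: [-0.1, 0.4, 0.5]
width: 0.0908
grip_force: 0.0Traceback (most recent call last):
  File "go.py", line 4, in <module>
    x,y,z,yaw=[float(eval(a)) if a!="-" else None for a in sys.argv[1:5]]
                     ~~~~^^^
  File "<string>", line 1, in <module>
NameError: name 'pi' is not defined. Did you mean: 'p'?
```

```bash
sed -i 's/^import sys,numpy as np/import sys,numpy as np\nfrom math import pi/' go.py; python3 go.py .45 .05 .228 pi-.055;python3 go.py .44 -.01 .10 pi-.055
```

```text
at [0.3376 0.2265 0.2278] yaw 3.0832 turn -0.003 then tool d [-0.1219 -0.17   -0.0002] len 0.209 clock 1.53 q [ 0.53 -0.11  2.3  -0.    0.96 -0.98]
at [0.3376 0.2265 0.2278] yaw 3.0832 turn -0.003 then tool d [-0.1152 -0.2305  0.1278] len 0.288 clock 1.53 q [ 0.53 -0.11  2.3  -0.    0.96 -0.98]
```

```bash
echo '[0.091,-0.038,0,0,0,0.091,-0.038,0,0,0,0.091,-0.03,-0.02,0,0,0.091,-0.01,-0.038,0,0,0.091,0,-0.04,0,0,0.091,0,-0.04,0,0,0.091,0,-0.04,0,0,0.091,0,-0.04,0,0]' | python3 inch.py | grep pos
echo '[0.091,0,0,0.04,0,0.091,0,0,0.04,0,0.091,0,0,0,0]' | python3 inch.py
python3 go.py .428 -.01 .036 pi-.055
```

```text
position: [0.44, 0.0051, 0.228]
clock: 2.45
position: [0.4367, 0.0062, 0.1425]
tool_rot: [-3.141, -0.009, 3.085]
force: [-2.2, -1.0, -0.9]
width: 0.091
grip_force: 0.0
at [0.4367 0.0062 0.1425] yaw 3.085 turn -0.002 then tool d [ 0.0078 -0.0166  0.1065] len 0.108 clock 2.45 q [-0.04  0.1   2.29  0.    0.76 -1.55]
```

```bash
echo '[0.091,0,-0.017,0,0,0.091,0,0,0.025,0,0.091,0,0,0.025,0,0.091,0,0,0.02,0,0.091,0,0,0,0]' | python3 inch.py
python3 go.py .425 -.01 .036 pi-.055
```

```text
clock: 2.87
position: [0.4384, -0.0097, 0.0766]
tool_rot: [3.142, -0.004, 3.088]
force: [-1.0, 0.4, -0.4]
width: 0.091
grip_force: 0.0
at [ 0.4384 -0.0097  0.0766] yaw 3.0876 turn 0.001 then tool d [ 0.0134 -0.001   0.0406] len 0.043 clock 2.87 q [-0.08  0.24  2.3  -0.    0.6  -1.59]
```

```bash
echo '[0.091,0.006,0,0.015,0,0.091,0.006,0,0.015,0,0.091,0,0,0.01,0,0.091,0,0,0,0]' | python3 inch.py
echo '[0.08,0,0,0,0,0.08,0,0,0,0,0.08,0,0,0,0]' | python3 inch.py 3
python3 - <<'E'
from h import *
T=arm.capture("top");cv2.imwrite("pics/b.png",cv2.resize(T["pixels"][110:260,150:410],None,fx=3,fy=3,interpolation=cv2.INTER_CUBIC))
E
python3 go.py .425 -.01 .036 pi-.055
```

```text
clock: 3.2
position: [0.4276, -0.0093, 0.038]
tool_rot: [3.142, -0.001, 3.087]
force: [-0.1, -0.4, -0.5]
width: 0.0909
grip_force: 0.0
clock: 3.45
position: [0.4285, -0.0096, 0.039]
tool_rot: [-3.142, 0.002, 3.087]
force: [0.3, -0.0, 1.1]
width: 0.0803
grip_force: 0.0
at [ 0.4284 -0.0097  0.0388] yaw 3.0869 turn 0.0 then tool d [ 0.0034 -0.0005  0.0028] len 0.004 clock 3.5 q [-0.08  0.32  2.32  0.    0.51 -1.59]
```

View pics/b.png

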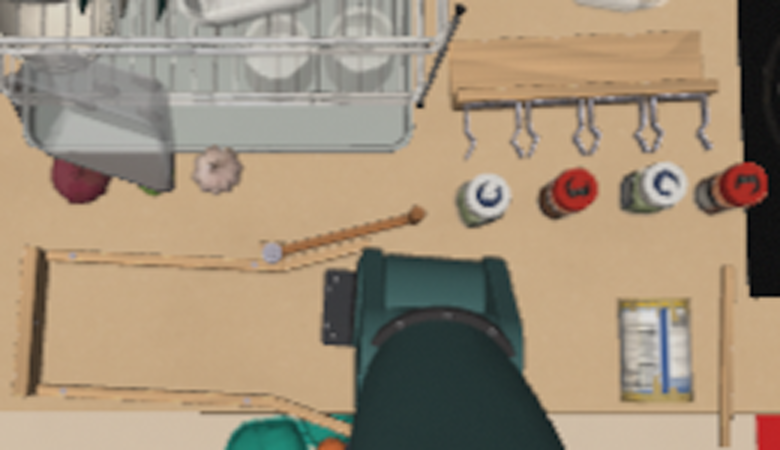

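The arm hides tin A, with the fingers straddling it, and everything else is unchanged. Now I roll it along the lane.

```bash
echo '[0.08,0,0.01,0,0,0.08,0,0.02,0,0,0.08,0,0.02,0,0,0.08,0.002,0.02,0,0,0.08,0.003,0.02,0,0,0.08,0.003,0.02,0,0,0.08,0.003,0.02,0,0,0.08,0.003,0.02,0,0]' | python3 inch.py
echo '[0.08,0.003,0.02,0,0,0.08,0.003,0.02,0,0,0.08,0.003,0.02,0,0,0.08,0.002,0.02,0,0,0.08,0.002,0.02,0,0,0.08,0.002,0.02,0,0,0.08,0,0.02,0,0,0.08,0,0,0,0]' | python3 inch.py
python3 go.py .417 .315 .036 pi-.055
```

```text
clock: 4.17
position: [0.4219, 0.1421, 0.0384]
tool_rot: [-3.141, 0.001, 3.087]
force: [1.7, -4.7, 3.2]
width: 0.0797
grip_force: 2.0
clock: 4.83
position: [0.4152, 0.2847, 0.0387]
tool_rot: [3.14, 0.002, 3.088]
force: [0.9, 0.9, 1.0]
width: 0.0809
grip_force: 0.0
at [0.4152 0.2847 0.0387] yaw 3.0884 turn 0.002 then tool d [-0.0001  0.0303  0.0027] len 0.03 clock 4.83 q [ 0.55  0.4   2.18  0.    0.56 -0.96]
```

```bash
echo '[0.091,0,0.002,0,0,0.091,0,0,0,0,0.091,0,0,-0.03,0,0.091,0,0,-0.04,0,0.06,0,-0.035,0,0,0.0,0,-0.035,0,0,0.0,0,0,0,0,0.0,0,0,0,0]' | python3 inch.py
echo '[0,0,0,0,0,0,0,0,0,0,0,0,0,0,0,0,0,0,0,0]' | python3 inch.py
python3 go.py .413 .22 .036 pi-.055
python3 - <<'E'
from h import *
T=arm.capture("top");cv2.imwrite("pics/c.png",cv2.resize(T["pixels"][110:260,150:410],None,fx=3,fy=3,interpolation=cv2.INTER_CUBIC))
E
```

```text
clock: 5.5
position: [0.4104, 0.2118, 0.1081]
tool_rot: [-3.141, -0.0, 3.084]
force: [-0.2, 1.1, 0.7]
width: 0.0677
grip_force: 0.0
clock: 5.83
position: [0.4108, 0.2141, 0.1078]
tool_rot: [-3.141, -0.0, 3.088]
force: [0.3, -0.4, 0.7]
width: 0.0406
grip_force: 0.0
at [0.4108 0.2141 0.1078] yaw 3.0876 turn 0.001 then tool d [-0.0019  0.006   0.0718] len 0.072 clock 5.83 q [ 0.43  0.21  2.25 -0.    0.68 -1.09]
```

View pics/c.png

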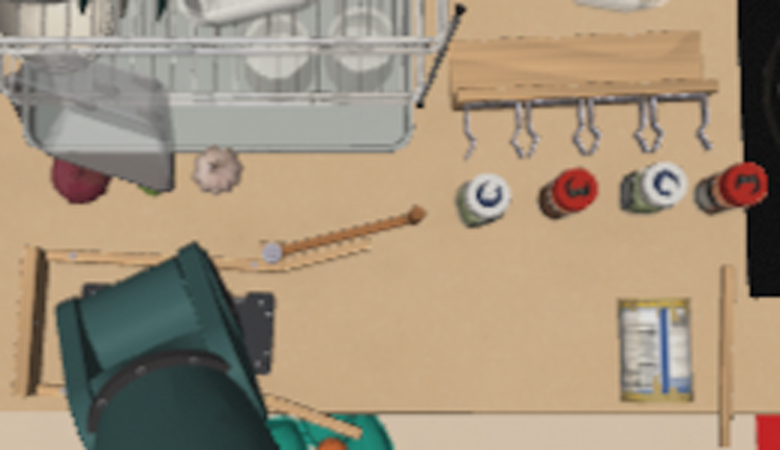

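Tin A is hidden under the arm and has been carried into the lane. Next I close the fingers, lower them behind it and push it to the stop.

```bash
echo '[0,0,0,0,0,0,0,0,0,0,0,0,0,0,0,0,0,0,0,0,0,0,0,0.02,0,0,0,0,0.025,0,0,0,0,0.025,0,0,0,0,0,0]' | python3 inch.py
echo '[0,0,0.012,0,0,0,0,0.012,0,0,0,0,0.012,0,0,0,0,0.012,0,0,0,0,0.01,0,0,0,0,0.008,0,0,0,0,0,0,0]' | python3 inch.py
python3 go.py .413 .298 .036 pi-.055
```

```text
clock: 6.55
position: [0.4087, 0.2126, 0.0348]
tool_rot: [-3.139, -0.005, 3.087]
force: [-1.5, -0.9, -0.7]
width: 0.0
grip_force: 0.0
clock: 7.13
position: [0.4149, 0.2814, 0.0384]
tool_rot: [3.141, 0.001, 3.088]
force: [-0.2, -0.4, -0.7]
width: 0.0005
grip_force: 0.0
at [0.4149 0.2814 0.0384] yaw 3.0881 turn 0.001 then tool d [0.0028 0.0165 0.0024] len 0.017 clock 7.13 q [ 0.55  0.4   2.18  0.    0.56 -0.97]
```

```bash
for i in 1; do echo '[0,0,0.008,0,0,0,0,0.005,0,0,0,0,0,0,0]' | python3 inch.py; done
echo '[0,0,0.004,0,0,0,0,0.002,0,0,0,0,0,0,0]' | python3 inch.py
```

```text
clock: 7.38
position: [0.4154, 0.2933, 0.038]
tool_rot: [3.141, 0.0, 3.087]
force: [-0.5, -1.0, 0.1]
width: 0.0004
grip_force: 0.0
clock: 7.63
position: [0.4155, 0.2987, 0.0379]
tool_rot: [3.141, 0.0, 3.087]
force: [0.7, -0.7, 0.1]
width: 0.0006
grip_force: 0.0
```

```bash
echo '[0,0,0.003,0,0,0,0,0.002,0,0,0,0,0,0,0]' | python3 inch.py|sed -n 2,4p
echo '[0,0,0.003,0,0,0,0,0,0,0]' | python3 inch.py|sed -n 2,4p
```

```text
position: [0.4155, 0.302, 0.0378]
tool_rot: [-3.139, -0.001, 3.088]
force: [4.8, -19.9, 7.5]
position: [0.4153, 0.3023, 0.0378]
tool_rot: [-3.134, -0.003, 3.089]
force: [13.8, -55.0, 23.8]
```

```bash
echo '[0,0,-0.003,0,0,0,0,-0.006,0,0,0,0,-0.015,0,0,0.09,0,-0.02,-0.02,0,0.091,-0.01,-0.02,-0.04,0,0.091,-0.01,-0.03,-0.04,0,0.091,-0.01,-0.04,0,0,0.091,-0.01,-0.04,0,0]' | python3 inch.py |sed -n 2,4p
echo '[0.091,-0.01,-0.04,0,0,0.091,-0.005,-0.04,0,0,0.091,0,-0.04,0,0,0.091,0,-0.04,0,0,0.091,0,-0.04,0,0,0.091,0.004,-0.04,0,0,0.091,0.006,-0.04,0,0,0.091,0.01,-0.04,0,0]' | python3 inch.py |sed -n 2,4p
echo '[0.091,0.01,-0.04,0,0,0.091,0,0,0,0]' | python3 inch.py |sed -n 2,4p
python3 - <<'E'
from h import *
T=arm.capture("top");cv2.imwrite("pics/d.png",cv2.resize(T["pixels"][110:260,150:410],None,fx=3,fy=3,interpolation=cv2.INTER_CUBIC))
E
python3 go.py .400 -.2785 .10 pi-.03
```

```text
position: [0.4449, 0.1367, 0.1289]
tool_rot: [3.14, 0.004, 3.089]
force: [0.5, -0.6, -0.2]
position: [0.4205, -0.1835, 0.1271]
tool_rot: [-3.141, 0.001, 3.087]
force: [1.6, -0.2, 0.3]
position: [0.4072, -0.226, 0.1272]
tool_rot: [-3.141, 0.001, 3.082]
force: [-0.9, 1.4, -0.6]
at [ 0.4077 -0.2236  0.127 ] yaw 3.0817 turn -0.03 then tool d [ 0.0061 -0.0551  0.027 ] len 0.062 clock 9.6 q [-0.55  0.17  2.24 -0.    0.73 -2.06]
```

View pics/d.png

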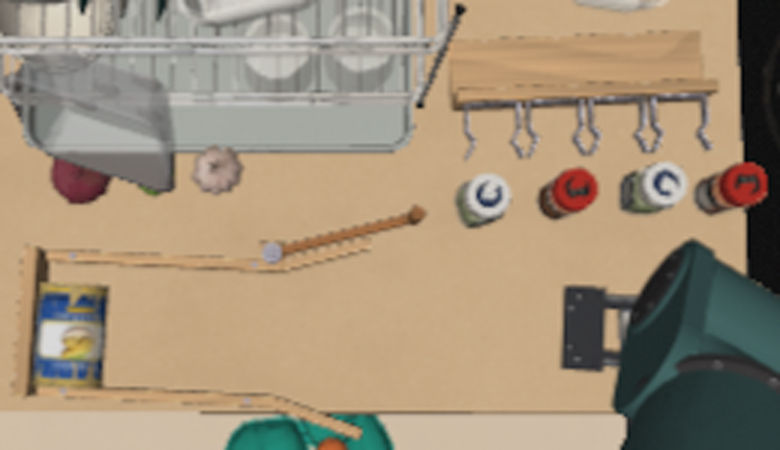

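Tin A lies square against the stop at crop (71,335). Now for tin B.

```bash
echo '[0.091,0.003,-0.027,0,0,0.091,0.003,-0.027,0,0,0.091,0,0,0.03,0,0.091,0,0,0.015,0,0.091,0,0,0,0]' | python3 inch.py |sed -n 1,4p
python3 go.py .400 -.2785 .038 pi-.055
```

```text
clock: 10.02
position: [0.3986, -0.2726, 0.0794]
tool_rot: [3.139, -0.004, 3.087]
force: [0.4, 1.4, -0.5]
at [ 0.3986 -0.2726  0.0794] yaw 3.0869 turn 0.0 then tool d [-0.0017 -0.0058  0.0414] len 0.042 clock 10.02 q [-0.65  0.29  2.21  0.    0.64 -2.16]
```

```bash
echo '[0.091,0,-0.006,0,0,0.091,0,0,0.015,0,0.091,0,0,0.015,0,0.091,0,0,0.012,0,0.08,0,0,0,0,0.08,0,0,0,0,0.08,0,0,0,0]' | python3 inch.py 3
python3 go.py .427 -.05 .038 pi-.055
```

```text
clock: 10.6
position: [0.4006, -0.2805, 0.0412]
tool_rot: [-3.141, 0.001, 3.087]
force: [-0.6, 0.2, 0.4]
width: 0.0799
grip_force: 0.0
at [ 0.4006 -0.2805  0.0412] yaw 3.0873 turn 0.001 then tool d [-0.0137  0.2316  0.0032] len 0.232 clock 10.6 q [-0.66  0.38  2.21 -0.    0.56 -2.18]
```

```bash
echo '[0.08,-0.001,0.01,0,0,0.08,-0.001,0.02,0,0,0.08,-0.001,0.02,0,0,0.08,-0.002,0.02,0,0,0.08,-0.002,0.02,0,0,0.08,-0.002,0.02,0,0,0.08,-0.002,0.02,0,0,0.08,-0.001,0.02,0,0]' | python3 inch.py|sed -n 2,6p
echo '[0.08,-0.001,0.02,0,0,0.08,-0.001,0.02,0,0,0.08,-0.001,0.02,0,0,0.08,0,0.02,0,0,0.08,0,0.02,0,0,0.08,0,0.02,0,0,0.08,0.002,0.02,0,0,0.08,0.002,0.02,0,0]' | python3 inch.py|sed -n 2,6p
echo '[0.08,0.003,0.02,0,0,0.08,0.003,0.02,0,0,0.08,0.003,0.02,0,0,0.08,0.003,0.02,0,0,0.08,0.003,0.02,0,0,0.08,0.003,0.02,0,0,0.08,0.003,0.02,0,0,0.08,0.003,0.02,0,0]' | python3 inch.py|sed -n 2,6p
python3 go.py .4126 .235 .038 pi-.055
```

```text
position: [0.4209, -0.13, 0.041]
tool_rot: [-3.141, 0.002, 3.087]
force: [0.2, -0.6, -0.5]
width: 0.0799
grip_force: 0.0
position: [0.4284, 0.03, 0.041]
tool_rot: [3.141, 0.002, 3.087]
force: [0.6, -1.0, -0.1]
width: 0.0802
grip_force: 0.1
position: [0.43, 0.1959, 0.0473]
tool_rot: [3.13, 0.034, 3.095]
force: [57.8, -11.7, 21.6]
width: 0.0864
grip_force: 30.6
at [0.43   0.1959 0.0473] yaw 3.0946 turn 0.008 then tool d [0.0195 0.0381 0.0093] len 0.044 clock 12.6 q [ 0.38  0.34  2.25 -0.01  0.52 -1.14]
```

```bash
echo '[0.091,-0.006,0,0,0,0.091,-0.006,0,0,0,0.091,-0.003,0,0,0,0.091,0,0,0,0]' | python3 inch.py
python3 go.py .4126 .235 .038 pi-.055
python3 - <<'E'
from h import *
T=arm.capture("scene");cv2.imwrite("pics/e.png",cv2.resize(T["pixels"][150:330,150:350],None,fx=3,fy=3,interpolation=cv2.INTER_CUBIC))
E
```

```text
clock: 12.93
position: [0.4327, 0.191, 0.0426]
tool_rot: [3.138, 0.01, 3.089]
force: [16.6, 1.4, 2.3]
width: 0.091
grip_force: 8.1
at [0.4327 0.191  0.0426] yaw 3.0885 turn 0.002 then tool d [0.0225 0.0428 0.0046] len 0.049 clock 12.93 q [ 0.37  0.35  2.24 -0.    0.54 -1.15]
```

View pics/e.png

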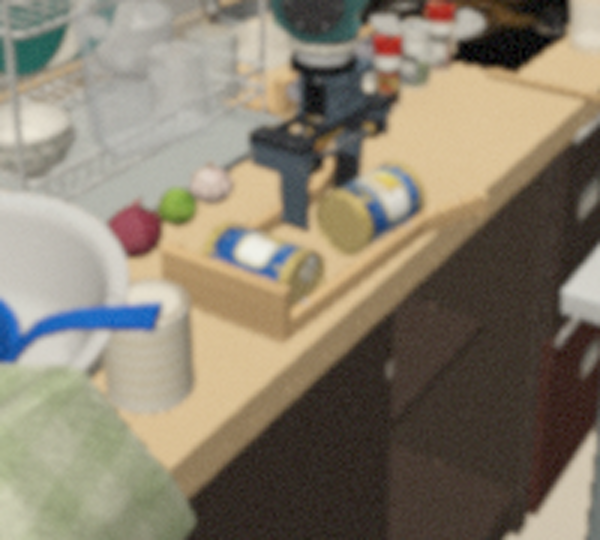

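Tin B has skewed in the mouth: its end face at (345,225) points toward the stop side. I'll free the fingers sideways, lift, and look from above.

```bash
echo '[0.091,-0.008,0,0,0,0.091,-0.008,0,0,0,0.091,-0.008,0,0,0,0.091,0,0,0,0]' | python3 inch.py
python3 go.py .4126 .235 .038 pi-.055
```

```text
clock: 13.32
position: [0.4532, 0.1878, 0.0404]
tool_rot: [3.141, 0.001, 3.086]
force: [0.7, -0.1, -0.2]
width: 0.091
grip_force: 0.0
at [0.4532 0.1878 0.0404] yaw 3.0864 turn -0.0 then tool d [0.0431 0.0449 0.0024] len 0.062 clock 13.32 q [ 0.35  0.38  2.2   0.    0.56 -1.17]
```

```bash
echo '[0.091,0,0,-0.01,0,0.091,0,0,-0.04,0,0.091,0,0,-0.04,0,0.091,-0.02,-0.03,0,0,0.091,-0.02,-0.035,0,0,0.091,0,-0.04,0,0,0.091,0,-0.04,0,0,0.091,0,-0.04,0,0]' | python3 inch.py | sed -n 2,4p
echo '[0.091,0,-0.04,0,0,0.091,0,-0.04,0,0,0.091,0,0,0,0]' | python3 inch.py | sed -n 2,4p
python3 - <<'E'
from h import *
T=arm.capture("top");cv2.imwrite("pics/f.png",cv2.resize(T["pixels"][110:260,150:410],None,fx=3,fy=3,interpolation=cv2.INTER_CUBIC))
E
```

```text
position: [0.4806, -0.0008, 0.1306]
tool_rot: [3.142, -0.0, 3.087]
force: [1.2, 0.0, -0.1]
position: [0.4763, -0.084, 0.1307]
tool_rot: [-3.141, 0.0, 3.083]
force: [-0.4, 1.2, 0.3]
```

View pics/f.png

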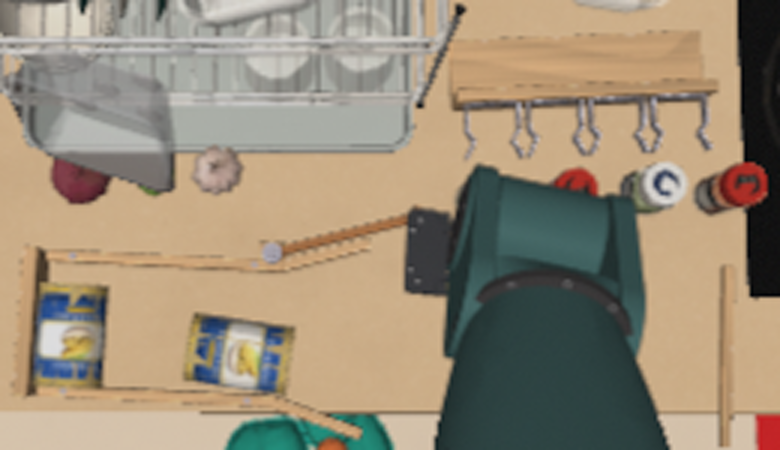

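Tin B lies nearly along the lane between the rails, centred at crop (239,354). I'll grip it lightly across its diameter, slide it out of the mouth without lifting, turn it square and roll it in again.

```bash
python3 - <<'E'
from h import *
import cv2
T=arm.capture("top"); p=T["pixels"].astype(int)
t=lambda u,v:(150+u/3-.33,110+v/3-.33)
# tin mask: differs from brown worktop / wood, inside crop window
hsv=cv2.cvtColor(T["pixels"],cv2.COLOR_BGR2HSV)
m=np.zeros(hsv.shape[:2],np.uint8); w=(slice(212,243),slice(208,252))
h=hsv[w]; print(hsv[205,230],hsv[228,230])
wood=cv2.inRange(h,(8,60,120),(20,150,255)); m[w]=255-wood
m=cv2.morphologyEx(m,cv2.MORPH_OPEN,np.ones((3,3)))
c=max(cv2.findContours(m,cv2.RETR_EXTERNAL,cv2.CHAIN_APPROX_NONE)[0],key=cv2.contourArea)
r=cv2.minAreaRect(c); print(r); print(cv2.boundingRect(c))
for q in [(239,354),(188,346),(294,358),(243,318),(236,392)]: print(onz(T,*t(*q),.04))
print([onz(T,*x,.04) for x in cv2.boxPoints(r)])
E
python3 go.py .4 .15 .1 pi/2
```

```text
[ 17  84 203] [ 21 148 176]
((228.69940185546875, 227.45375061035156), (33.148468017578125, 22.88460922241211), 8.746162414550781)
(212, 215, 34, 26)
[0.3865 0.1681 0.04  ]
[0.395 0.223 0.04 ]
[0.3823 0.1089 0.04  ]
[0.4251 0.164  0.04  ]
[0.3459 0.171  0.04  ]
[array([0.3589, 0.2283, 0.04  ]), array([0.4316, 0.2179, 0.04  ]), array([0.4155, 0.1118, 0.04  ]), array([0.343 , 0.1228, 0.04  ])]
at [ 0.4765 -0.0802  0.1304] yaw 3.0836 turn 1.513 then tool d [ 0.2302 -0.0765  0.0304] len 0.244 clock 14.33 q [-0.22  0.19  2.21  0.    0.74 -1.73]
```

```bash
echo '[0.091,0,0,0,-0.123,0.091,0,0,0,-0.123,0.091,0,0,0,-0.123,0.091,0,0,0,-0.123,0.091,0,0,0,-0.123,0.091,0,0,0,-0.123,0.091,0,0,0,-0.123,0.091,0,0,0,-0.123]' | python3 inch.py 15| sed -n 2,4p
echo '[0.091,0,0,0,-0.123,0.091,0,0,0,-0.123,0.091,0,0,0,-0.123,0.091,0,0,0,-0.123,0.091,0,0,0,0]' | python3 inch.py | sed -n 2,4p
python3 go.py .3903 .190 .13 -1.72
```

```text
position: [0.4768, -0.0776, 0.1302]
tool_rot: [3.141, -0.0, -2.205]
force: [0.1, 0.2, -0.0]
position: [0.4794, -0.0583, 0.1284]
tool_rot: [-3.14, -0.042, -1.738]
force: [-0.0, 0.1, 0.4]
at [ 0.4794 -0.0583  0.1284] yaw -1.7382 turn -0.018 then tool d [-0.2323  0.125  -0.0016] len 0.264 clock 15.42 q [-0.15  0.2   2.21 -0.06  0.74 -3.07]
```

```bash
echo '[0.091,-0.033,0.01,0,-0.01,0.091,-0.033,0.017,0,-0.01,0.091,-0.033,0.018,0,0,0.091,-0.033,0.02,0,0,0.091,-0.033,0.02,0,0,0.091,-0.033,0.02,0,0,0.091,-0.033,0.02,0,0,0.091,0,0,0,0]' | python3 inch.py | sed -n 2,4p
python3 go.py .3903 .190 .09 -1.72
```

```text
position: [0.3896, 0.1914, 0.1189]
tool_rot: [-3.141, -0.04, -1.72]
force: [-0.1, -0.3, 0.1]
at [0.3896 0.1914 0.1189] yaw -1.7201 turn -0.0 then tool d [ 0.0012 -0.0009  0.0289] len 0.029 clock 16.08 q [ 0.42  0.15  2.29 -0.05  0.72 -2.53]
```

```bash
echo '[0.091,0,0,0.03,0,0.091,0,0,0.025,0,0.091,0,0,0.015,0,0.091,0,0,0.003,0,0.091,0,0,0,0]' | python3 inch.py | sed -n 2,4p
echo '[0.06,0,0,0,0,0.06,0,0,0,0,0.06,0,0,0,0,0.06,0,0,0,0]' | python3 inch.py 15
python3 go.py .426 .03 .046 -1.72
```

```text
position: [0.3914, 0.1836, 0.0454]
tool_rot: [3.141, -0.041, -1.725]
force: [0.4, -0.2, 0.9]
clock: 16.83
position: [0.3929, 0.1838, 0.0468]
tool_rot: [-3.138, -0.039, -1.725]
force: [-1.6, 1.1, 10.0]
width: 0.0749
grip_force: 15.0
at [0.3929 0.1838 0.0468] yaw -1.7255 turn -0.005 then tool d [ 0.1472 -0.0556  0.0008] len 0.157 clock 16.83 q [ 0.4   0.31  2.3  -0.07  0.55 -2.53]
```

```bash
echo '[0.06,0.018,-0.007,0,0,0.06,0.018,-0.007,0,0,0.06,0.018,-0.007,0,0,0.06,0.018,-0.007,0,0,0.06,0,0,0,0]' | python3 inch.py 15
python3 go.py .426 .03 .046 -1.72
```

```text
clock: 17.25
position: [0.4094, 0.1061, 0.0493]
tool_rot: [-3.139, -0.04, -1.727]
force: [-0.3, 0.5, -3.2]
width: 0.0746
grip_force: 15.0
at [0.4094 0.1061 0.0493] yaw -1.7269 turn -0.007 then tool d [ 0.0728 -0.0278  0.0033] len 0.078 clock 17.25 q [ 0.22  0.29  2.32 -0.07  0.54 -2.7 ]
```

```bash
echo '[0.06,0,0,0.003,0,0.06,0.018,-0.007,0.0004,0,0.06,0.018,-0.007,0.0004,0,0.06,0.018,-0.007,0.0004,0,0.06,0.018,-0.007,0.0004,0,0.06,0,0,0,0]' | python3 inch.py 15
python3 go.py .426 .03 .046 pi-.055
```

```text
clock: 17.75
position: [0.4262, 0.0312, 0.0473]
tool_rot: [-3.139, -0.04, -1.726]
force: [-0.2, -0.0, -3.8]
width: 0.0749
grip_force: 15.0
at [0.4262 0.0312 0.0473] yaw -1.7262 turn 1.47 then tool d [ 0.0001 -0.0012  0.0013] len 0.002 clock 17.75 q [ 0.04  0.3   2.32 -0.08  0.53 -2.88]
```

```bash
echo '[0.06,0,0,0.0015,0.06,0.06,0,0,0,0.12,0.06,0,0,0,0.12,0.06,0,0,0,0.12,0.06,0,0,0,0.12,0.06,0,0,0,0.12,0.06,0,0,0,0.12,0.06,0,0,0,0.12]' | python3 inch.py 15
echo '[0.06,0,0,0,0.12,0.06,0,0,0,0.12,0.06,0,0,0,0.12,0.06,0,0,0,0.12,0.06,0,0,0,0.09,0.06,0,0,0,0]' | python3 inch.py 15
python3 go.py .426 .03 .046 pi-.055
```

```text
clock: 18.42
position: [0.426, 0.0332, 0.0459]
tool_rot: [-3.108, -0.023, -2.631]
force: [1.2, -3.6, 0.5]
width: 0.0751
grip_force: 15.0
clock: 18.92
position: [0.4257, 0.0332, 0.0459]
tool_rot: [-3.101, -0.002, 3.084]
force: [0.0, 0.8, 2.8]
width: 0.0751
grip_force: 15.0
at [0.4257 0.0332 0.0459] yaw 3.0842 turn -0.002 then tool d [-0.0005 -0.0032 -0.0001] len 0.003 clock 18.92 q [ 0.05  0.3   2.32 -0.08  0.53 -1.4 ]
```

```bash
echo '[0.06,0.002,0.016,-0.0006,0,0.06,0.002,0.016,-0.0006,0,0.06,0.002,0.016,-0.0006,0,0.06,0.002,0.016,-0.0006,0,0.06,0.002,0.016,-0.0006,0,0.06,0.002,0.016,-0.0006,0,0.06,0,0,0,0]' | python3 inch.py 15
python3 go.py .405 .133 .046 pi-.055
python3 - <<'E'
from h import *
T=arm.capture("scene");cv2.imwrite("pics/g.png",cv2.resize(T["pixels"][150:330,150:350],None,fx=3,fy=3,interpolation=cv2.INTER_CUBIC))
E
```

```text
clock: 19.5
position: [0.419, 0.1315, 0.0458]
tool_rot: [-3.102, -0.001, 3.093]
force: [-1.7, 6.4, 8.1]
width: 0.0749
grip_force: 15.0
at [0.419  0.1315 0.0458] yaw 3.093 turn 0.006 then tool d [ 0.014   0.0007 -0.0002] len 0.014 clock 19.5 q [ 0.27  0.32  2.29 -0.07  0.55 -1.19]
```

View pics/g.png

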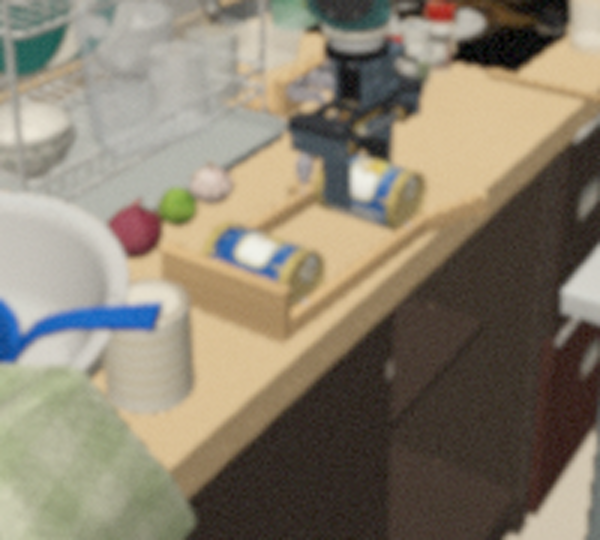

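Tin B is now square across the mouth, with its near end at (405,200), just inside the lower rail. I release it, recentre the fingers on it and roll it.

```bash
python3 -c "
from h import *
S=arm.capture('scene'); print('near end',onz(S,150+405/3,150+199/3,.038),'lane line x there',.421+.055*(.137-.387))"
echo '[0.084,0,0,0,0,0.084,0,0,0,0,0.084,0.007,0,0,0,0.084,0.006,0,0,0,0.0785,0,0,0,0,0.0785,0,0,0,0]' | python3 inch.py 3
echo '[0.0785,0,0.01,-0.0004,0,0.0785,0,0.01,-0.0004,0,0.0785,0,0.015,-0.0006,0,0.0785,0,0.015,-0.0006,0,0.0785,0,0,0,0]' | python3 inch.py 3
python3 go.py .4126 .235 .042 pi-.055
```

```text
near end [0.3515 0.1376 0.038 ] lane line x there 0.40725
clock: 20.1
position: [0.4051, 0.1297, 0.0454]
tool_rot: [-3.101, -0.003, 3.088]
force: [-0.4, -0.6, -0.2]
width: 0.0786
grip_force: 0.0
clock: 20.52
position: [0.4093, 0.1824, 0.0457]
tool_rot: [-3.102, -0.001, 3.089]
force: [0.4, 0.5, 0.4]
width: 0.0789
grip_force: 0.0
at [0.4093 0.1824 0.0457] yaw 3.0892 turn 0.003 then tool d [-0.0004  0.0527  0.0037] len 0.053 clock 20.52 q [ 0.39  0.33  2.27 -0.07  0.56 -1.07]
```

Centre is about x 0.4065, on the lane line. Rolling on.

```bash
echo '[0.0785,0,0.012,-0.0005,0,0.0785,0,0.015,-0.0006,0,0.0785,0,0.012,-0.0005,0,0.0785,0,0.005,0,0,0.0785,0,0,0,0]' | python3 inch.py 3
echo '[0.091,0,0.002,0,0,0.091,0,0,0,0,0.091,0,0,-0.03,0,0.091,0,0,-0.04,0,0.06,0,-0.035,0,0,0.0,0,-0.035,0,0,0.0,0,0,0,0,0.0,0,0,0,0]' | python3 inch.py | sed -n 1,6p
echo '[0,0,0,0,0,0,0,0,0,0,0,0,0,0,0,0,0,0,0,0,0,0,0,0,0,0,0,0,0,0,0,0,0,0,0,0,0,0,0,0]' | python3 inch.py
python3 go.py .4126 .160 .042 pi-.055
```

```text
clock: 20.93
position: [0.4109, 0.2247, 0.0453]
tool_rot: [-3.102, -0.002, 3.089]
force: [0.6, -0.5, 0.2]
width: 0.0786
grip_force: 0.0
clock: 21.6
position: [0.4072, 0.1571, 0.1182]
tool_rot: [-3.101, -0.002, 3.085]
force: [0.1, 1.0, -0.4]
width: 0.0672
grip_force: 0.0
clock: 22.27
position: [0.4074, 0.1587, 0.118]
tool_rot: [-3.101, -0.002, 3.088]
force: [0.4, -0.4, -0.0]
width: 0.0134
grip_force: 0.0
at [0.4074 0.1587 0.118 ] yaw 3.0881 turn 0.002 then tool d [-0.0051  0.0015  0.076 ] len 0.076 clock 22.27 q [ 0.34  0.16  2.29 -0.06  0.72 -1.14]
```

```bash
echo '[0,0,0,0,0,0,0,0,0,0,0,0,-0.004,0.025,0,0,0,0,0.025,0,0,0,0,0.027,0,0,0,0,0,0]' | python3 inch.py| sed -n 2,5p
echo '[0,-0.0005,0.008,-0.0003,0,0,-0.0005,0.01,-0.0004,0,0,0,0.01,-0.0004,0,0,0,0.01,-0.0004,0,0,0,0.009,-0.0004,0,0,0,0.005,0,0,0,0,0,0,0]' | python3 inch.py| sed -n 2,4p
python3 go.py .4126 .226 .042 pi-.055
```

```text
position: [0.4045, 0.1506, 0.0378]
tool_rot: [-3.099, -0.008, 3.088]
force: [-1.8, -0.4, 0.2]
width: 0.0003
position: [0.411, 0.2048, 0.0414]
tool_rot: [-3.102, -0.001, 3.089]
force: [-0.2, -1.1, -0.8]
at [0.411  0.2048 0.0414] yaw 3.0893 turn 0.003 then tool d [-0.0004  0.0212 -0.0006] len 0.021 clock 23.35 q [ 0.43  0.35  2.25 -0.07  0.56 -1.03]
```

```bash
echo '[0,0,0.008,-0.0003,0,0,0,0.006,-0.0002,0,0,0,0,0,0]' | python3 inch.py| sed -n 2,4p
echo '[0,0,0.004,-0.0002,0,0,0,0,0,0]' | python3 inch.py| sed -n 2,4p
```

```text
position: [0.4117, 0.2183, 0.041]
tool_rot: [-3.102, -0.002, 3.088]
force: [0.6, -0.2, -0.5]
position: [0.4117, 0.2218, 0.041]
tool_rot: [-3.101, -0.002, 3.088]
force: [-0.2, 0.3, -0.2]
```

```bash
echo '[0,0,0.002,0,0,0,0,0,0,0]' | python3 inch.py| sed -n 2,4p
```

```text
position: [0.4118, 0.2235, 0.0409]
tool_rot: [-3.101, -0.002, 3.088]
force: [0.8, 0.2, 0.2]
```

```bash
echo '[0,0,0.002,0,0,0,0,0.001,0,0,0,0,0,0,0]' | python3 inch.py| sed -n 2,4p
echo '[0,0,0.002,0,0,0,0,0,0,0]' | python3 inch.py| sed -n 2,4p
```

```text
position: [0.4119, 0.2265, 0.0408]
tool_rot: [-3.101, -0.002, 3.088]
force: [-0.1, -0.2, 0.3]
position: [0.4117, 0.2271, 0.0406]
tool_rot: [-3.098, -0.003, 3.089]
force: [6.0, -21.3, 6.8]
```

```bash
echo '[0,0,-0.002,0,0,0,0,-0.006,0,0,0,0,-0.015,0,0,0,0,-0.015,-0.03,0,0,0,-0.01,-0.04,0,0,-0.03,-0.02,-0.02,0,0,-0.04,-0.01,0,0,0,-0.04,0,0,0]' | python3 inch.py| sed -n 2,4p
echo '[0,0,-0.04,0,0,0,0,-0.03,0,0,0,0,0,0,0]' | python3 inch.py| sed -n 2,4p
python3 go.py .543 .077 .12 pi-.055
python3 - <<'E'
from h import *
T=arm.capture("top");S=arm.capture("scene")
cv2.imwrite("pics/i.png",np.hstack([cv2.resize(T["pixels"][150:260,140:300],(520,358),interpolation=cv2.INTER_CUBIC),cv2.resize(S["pixels"][180:280,190:270],(280,358),interpolation=cv2.INTER_CUBIC)]))
E
```

```text
position: [0.5197, 0.1466, 0.1356]
tool_rot: [-3.102, 0.001, 3.087]
force: [0.2, 0.7, -0.1]
position: [0.5139, 0.0748, 0.1361]
tool_rot: [-3.101, -0.003, 3.086]
force: [-0.4, 1.0, -0.4]
at [0.5139 0.0748 0.1361] yaw 3.0856 turn -0.001 then tool d [-0.0289  0.0038  0.0161] len 0.033 clock 25.27 q [ 0.12  0.24  2.13 -0.06  0.78 -1.36]
```

View pics/i.png

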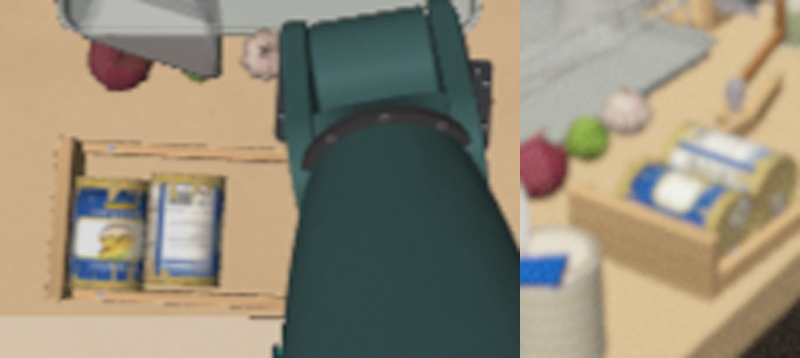

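Both tins rest in the lane, the second (185,230) against the first (108,232). Next is the gate: the closed fingers go behind the bar near its hinge and sweep it shut.

```bash
echo '[0,-0.03,0.004,0,0,0,0,0,0.03,0,0,0,0,0.03,0,0,0,0.003,0.028,0,0,0,0,0,0]' | python3 inch.py| sed -n 2,4p
python3 go.py .500 .063 .046 pi-.055
```

```text
position: [0.5413, 0.081, 0.0438]
tool_rot: [-3.1, -0.009, 3.089]
force: [-2.0, -0.1, -1.4]
at [0.5413 0.081  0.0438] yaw 3.0888 turn 0.002 then tool d [ 0.0402 -0.0202 -0.0022] len 0.045 clock 25.78 q [ 0.12  0.44  2.08 -0.07  0.63 -1.34]
```

```bash
echo '[0,0.0134,-0.0067,0,0,0,0.0134,-0.0067,0,0,0,0.0134,-0.0067,0,0,0,0.013,0,0,0,0,0.013,0,0,0,0,0.013,0.006,0,0,0,0.013,0.006,0,0,0,0,0,0,0]' | python3 inch.py| sed -n 2,4p
echo '[0,0.008,0.009,0,0,0,0.008,0.009,0,0,0,0.0025,0.008,0,0,0,0.001,0.005,0,0,0,0,0,0,0]' | python3 inch.py| sed -n 2,4p
python3 go.py .430 .117 .046 pi-.055
```

```text
position: [0.4489, 0.0783, 0.0485]
tool_rot: [-3.101, -0.004, 3.089]
force: [-0.4, -0.3, -0.0]
position: [0.4339, 0.1103, 0.0473]
tool_rot: [-3.101, -0.002, 3.089]
force: [-0.1, -0.1, 0.2]
at [0.4339 0.1103 0.0473] yaw 3.0891 turn 0.003 then tool d [0.0042 0.0065 0.0013] len 0.008 clock 26.87 q [ 0.22  0.32  2.28 -0.07  0.56 -1.24]
```

```bash
echo '[0,0,0.004,0,0,0,0,0.003,0,0,0,0,0,0,0]' | python3 inch.py| sed -n 2,4p
echo '[0,0,0.002,0,0,0,0,0.001,0,0,0,0,0,0,0]' | python3 inch.py| sed -n 2,4p
```

```text
position: [0.4346, 0.1165, 0.0471]
tool_rot: [-3.101, -0.002, 3.088]
force: [0.2, -0.1, -0.1]
position: [0.4346, 0.1192, 0.047]
tool_rot: [-3.101, -0.002, 3.088]
force: [-0.0, -0.8, 0.6]
```

Run:
```python
from h import *
S=arm.capture("scene")
cv2.imwrite("pics/j.png",cv2.resize(S["pixels"][165:285,190:330],None,fx=5,fy=5,interpolation=cv2.INTER_CUBIC))
```

```text
(no output)
```

View pics/j.png

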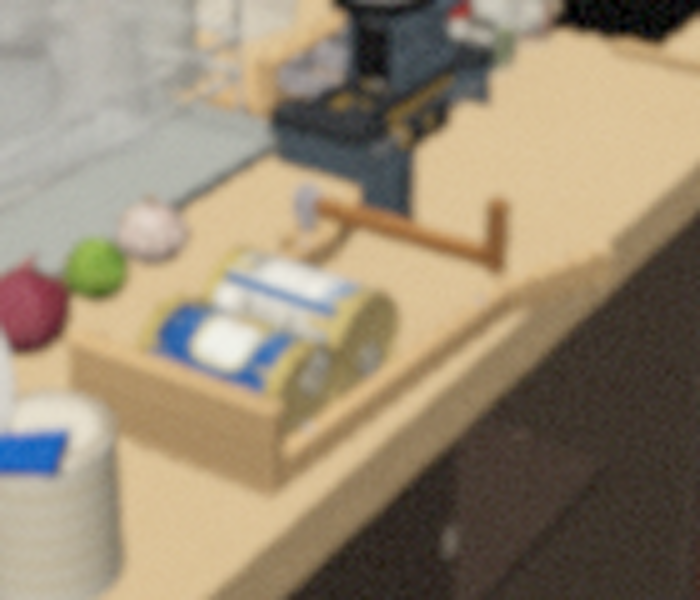

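The gate has swung across, with its peg at (497,230) just short of shut. I keep pushing to the end stop.

```bash
echo '[0,0,0.003,0,0,0,0,0,0,0]' | python3 inch.py| sed -n 2,4p
echo '[0,0,0.003,0,0,0,0,0,0,0]' | python3 inch.py| sed -n 2,4p
echo '[0,0,0.002,0,0,0,0,0,0,0]' | python3 inch.py| sed -n 2,4p
```

```text
position: [0.4345, 0.1208, 0.0469]
tool_rot: [-3.099, -0.003, 3.09]
force: [2.9, -25.6, 6.3]
position: [0.4344, 0.1215, 0.0468]
tool_rot: [-3.095, -0.005, 3.091]
force: [7.7, -69.4, 13.3]
position: [0.4343, 0.1219, 0.0468]
tool_rot: [-3.093, -0.005, 3.092]
force: [12.3, -96.2, 18.9]
```

```bash
echo '[0,0,-0.005,0,0,0,0,-0.005,0,0,0,0,-0.01,0,0,0,0,-0.03,0,0,0.03,0,-0.02,-0.03,0,0.091,0,-0.03,-0.04,0,0.091,-0.02,-0.03,-0.04,0,0.091,-0.02,-0.03,-0.03,0]' | python3 inch.py 10 | sed -n 2,4p
for k in 1 2 3 4; do python3 go.py .47 -.03 .18 -1.4; echo '[0.091,0,0,0,0.123,0.091,0,0,0,0.123,0.091,0,0,0,0.123,0.091,0,0,0,0.123,0.091,0,0,0,0.123,0.091,0,0,0,0.123,0.091,0,0,0,0.123,0.091,0,0,0,0.123]' | python3 inch.py | sed -n 2,4p; done
python3 go.py .47 -.03 .18 -1.526
python3 - <<'E'
from h import *
T=arm.capture("top")
cv2.imwrite("pics/k.png",cv2.resize(T["pixels"][150:260,140:300],(800,550),interpolation=cv2.INTER_CUBIC))
E
```

```text
position: [0.4603, -0.0154, 0.1753]
tool_rot: [-3.102, -0.002, 3.089]
force: [2.0, 0.1, -0.3]
at [ 0.4603 -0.0154  0.1753] yaw 3.0885 turn -1.795 then tool d [ 0.0161 -0.007  -0.0047] len 0.018 clock 28.58 q [-0.06  0.08  2.23 -0.05  0.83 -1.54]
position: [0.4607, -0.0145, 0.1732]
tool_rot: [-3.118, 0.032, 2.098]
force: [0.1, 0.7, 0.4]
at [ 0.4607 -0.0145  0.1732] yaw 2.0984 turn -2.785 then tool d [ 0.0169 -0.0065 -0.0068] len 0.019 clock 29.25 q [-0.06  0.08  2.23 -0.05  0.83 -0.55]
position: [0.4607, -0.0145, 0.1732]
tool_rot: [3.128, 0.038, 1.114]
force: [-0.4, -0.4, 0.2]
at [ 0.4607 -0.0145  0.1732] yaw 1.1139 turn 2.514 then tool d [ 0.0169 -0.0065 -0.0068] len 0.019 clock 29.92 q [-0.06  0.08  2.23 -0.05  0.83  0.43]
position: [0.4607, -0.0145, 0.1732]
tool_rot: [3.103, 0.009, 0.13]
force: [0.2, 0.0, -0.1]
at [ 0.4607 -0.0145  0.1732] yaw 0.1299 turn 1.53 then tool d [ 0.0169 -0.0065 -0.0068] len 0.019 clock 30.58 q [-0.06  0.08  2.23 -0.05  0.83  1.42]
position: [0.4607, -0.0145, 0.1732]
tool_rot: [3.112, -0.027, -0.853]
force: [0.1, 0.8, 1.0]
at [ 0.4607 -0.0145  0.1732] yaw -0.8535 turn 0.673 then tool d [ 0.0159 -0.0086 -0.0068] len 0.019 clock 31.25 q [-0.06  0.08  2.23 -0.05  0.83  2.4 ]
```

View pics/k.png

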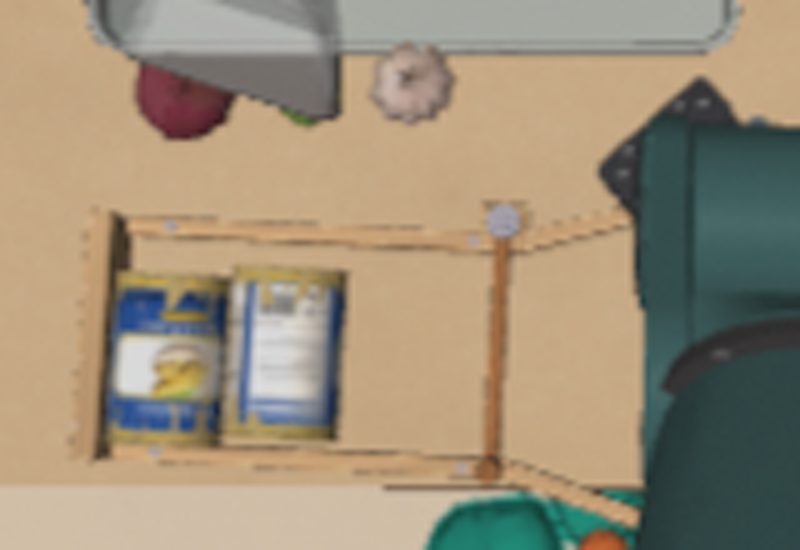

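The gate now lies square across the mouth, from the hinge (503,222) to the peg (487,468), with both tins behind it. I use the wrist limit to take out the slight tool tilt.

```bash
echo '[0.091,0,0,0,0.123,0.091,0,0,0,0.123,0.091,0,0,0,0.123,0.091,0,0,0,0.123,0.091,0,0,0,0.123,0.091,0,0,0,0.06,0.091,0,0,0,0.03,0.091,0,0,0,0]' | python3 inch.py 20 | sed -n 2,3p;python3 go.py .47 -.03 .18 -1.526
echo '[0.091,0,0,0,0.03,0.091,0,0,0,0]' | python3 inch.py | sed -n 2,3p;python3 go.py .47 -.03 .18 -1.526
```

```text
position: [0.4605, -0.0188, 0.1735]
tool_rot: [3.137, -0.032, -1.546]
at [ 0.4605 -0.0188  0.1735] yaw -1.5463 turn -0.02 then tool d [ 0.0116 -0.009  -0.0065] len 0.016 clock 31.97 q [-0.07  0.08  2.23 -0.04  0.83  3.07]
position: [0.4602, -0.0238, 0.1737]
tool_rot: [3.138, -0.023, -1.572]
at [ 0.4602 -0.0238  0.1737] yaw -1.5722 turn -0.046 then tool d [ 0.0066 -0.0096 -0.0063] len 0.013 clock 32.13 q [-0.09  0.08  2.23 -0.03  0.83  3.07]
```

Works: the tilt is shrinking.

```bash
echo '[0.091,0,0,0,0.03,0.091,0,0,0,0.03,0.091,0,0,0,0.015,0.091,0,0,0,0]' | python3 inch.py | sed -n 2,3p;python3 go.py .5535 -.0945 .13 -1.526
```

```text
position: [0.4588, -0.0358, 0.1739]
tool_rot: [3.141, -0.001, -1.633]
at [ 0.4588 -0.0358  0.1739] yaw -1.6329 turn -0.107 then tool d [ 0.0629 -0.092   0.0439] len 0.12 clock 32.47 q [-0.13  0.08  2.24 -0.    0.83  3.08]
```

```bash
echo '[0.091,0,0,0,-0.107,0.091,0.02,-0.03,0,0,0.091,0.02,-0.03,0,0,0.091,0.023,-0.032,0,0,0.091,0,0,0.02,0,0.091,0,0,0,0]' | python3 inch.py 20 | sed -n 2,3p;python3 go.py .5535 -.0945 .083 -1.526
```

```text
position: [0.5537, -0.0945, 0.1514]
tool_rot: [3.138, -0.0, -1.525]
at [ 0.5537 -0.0945  0.1514] yaw -1.525 turn 0.001 then tool d [-0.      0.0002  0.0684] len 0.068 clock 32.97 q [-0.21  0.27  2.05 -0.    0.82  2.89]
```

```bash
echo '[0.091,0,0,0.025,0,0.091,0,0,0.025,0,0.091,0,0,0.018,0,0.091,0,0,0,0]' | python3 inch.py | sed -n 2,4p
echo '[0.04,0,0,0,0,0.04,0,0,0,0,0.04,0,0,0,0,0.04,0,0,0,0,0.04,0,0,0,0,0.04,0,0,0,0,0.04,0,0,0,0,0.04,0,0,0,0]' | python3 inch.py 20
python3 go.py .555 -.110 .083 -1.526
```

```text
position: [0.551, -0.0931, 0.0832]
tool_rot: [3.136, 0.0, -1.524]
force: [-0.3, 0.7, -0.2]
clock: 33.97
position: [0.5537, -0.0938, 0.0861]
tool_rot: [3.141, -0.001, -1.524]
force: [-1.1, 0.8, 4.3]
width: 0.0456
grip_force: 18.9
at [ 0.5537 -0.0938  0.0861] yaw -1.524 turn 0.002 then tool d [ 0.0162 -0.0006  0.0031] len 0.017 clock 33.97 q [-0.21  0.38  2.06 -0.    0.7   2.89]
```

```bash
echo '[0.04,0,0,-0.003,0,0.04,0.008,0,0,0,0.04,0.008,0,0,0,0.04,0,0,0.003,0,0.04,0,-0.012,0,0,0.04,0,-0.012,0,0,0.04,0,-0.012,0,0,0.04,0,0,0,0]' | python3 inch.py 40
python3 go.py .634 -.1065 .085 -1.526
```

```text
clock: 34.63
position: [0.5925, -0.1084, 0.086]
tool_rot: [-3.141, -0.001, -1.524]
force: [0.8, -0.4, -1.4]
width: 0.0456
grip_force: 39.1
at [ 0.5925 -0.1084  0.086 ] yaw -1.5241 turn 0.002 then tool d [-0.     -0.0416  0.001 ] len 0.042 clock 34.63 q [-0.22  0.43  1.98 -0.    0.73  2.88]
```

```bash
echo '[0.04,0,-0.009,0,0,0.04,0,-0.009,0,0,0.04,0,-0.008,0,0,0.04,0,0,0,0]' | python3 inch.py|sed -n 2,6p
echo '[0.04,0,-0.007,0,0,0.04,0,-0.005,0,0,0.04,0,0,0,0]' | python3 inch.py|sed -n 2,6p
```

```text
position: [0.6169, -0.1071, 0.0859]
tool_rot: [3.141, -0.001, -1.524]
force: [-0.6, -2.3, 5.3]
width: 0.0452
grip_force: 39.5
position: [0.6283, -0.1065, 0.0858]
tool_rot: [3.14, -0.001, -1.524]
force: [-1.9, -0.7, 6.7]
width: 0.0452
grip_force: 39.7
```

```bash
echo '[0.04,0,-0.004,0,0,0.04,0,0,0,0]' | python3 inch.py|sed -n 2,4p
echo '[0.04,0,-0.003,0,0,0.04,0,0,0,0]' | python3 inch.py|sed -n 2,4p
echo '[0.04,0,-0.002,0,0,0.04,0,0,0,0]' | python3 inch.py|sed -n 2,4p
```

```text
position: [0.6319, -0.1062, 0.0858]
tool_rot: [3.14, -0.001, -1.524]
force: [-3.5, -1.3, 7.4]
position: [0.6348, -0.1061, 0.0858]
tool_rot: [3.14, -0.001, -1.524]
force: [-3.8, -1.4, 7.3]
position: [0.6363, -0.106, 0.0857]
tool_rot: [3.139, -0.001, -1.524]
force: [-5.7, -1.0, 10.1]
```

```bash
echo '[0.04,0,-0.002,0,0,0.04,0,0,0,0]' | python3 inch.py|sed -n 2,4p
echo '[0.04,0,-0.002,0,0,0.04,0,0,0,0]' | python3 inch.py|sed -n 2,4p
python3 - <<'E'
from h import *
S=arm.capture("scene");T=arm.capture("top")
cv2.imwrite("pics/l.png",np.hstack([cv2.resize(T["pixels"][130:200,290:410],(480,280),interpolation=cv2.INTER_CUBIC),cv2.resize(S["pixels"][140:205,230:310],(320,280),interpolation=cv2.INTER_CUBIC)]))
E
```

```text
position: [0.6369, -0.1059, 0.0857]
tool_rot: [3.135, -0.0, -1.524]
force: [-18.0, -2.0, 19.8]
position: [0.6373, -0.1057, 0.0856]
tool_rot: [3.131, 0.0, -1.524]
force: [-28.3, -3.3, 30.5]
```

View pics/l.png

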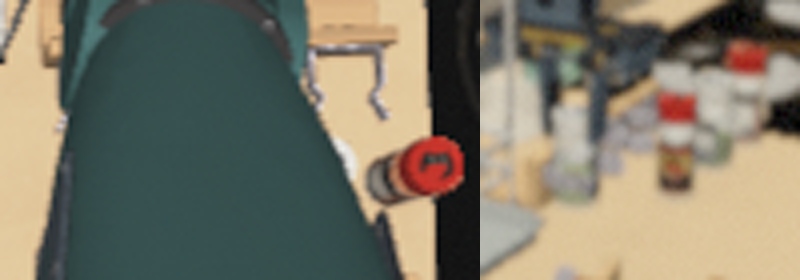

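Jar 0 stopped hard at x 0.637, so it is against the panel. Release and go to jar 1.

```bash
echo '[0.04,0,0.004,0,0,0.06,0,0,0,0,0.091,0,0,0,0,0.091,0,0,0,0,0.091,0,0,-0.02,0,0.091,0,0,-0.03,0,0.091,0,0.02,-0.015,0,0.091,0.0,0.04,0,0]' | python3 inch.py|sed -n 1,4p
echo '[0.091,0.035,0.01,0,0,0.091,0.04,0,0,0,0.091,0,0,0,0]' | python3 inch.py|sed -n 2,4p
python3 go.py .559 -.182 .09 -1.526
```

```text
clock: 36.82
position: [0.5817, -0.1092, 0.1545]
tool_rot: [-3.135, -0.003, -1.523]
force: [0.7, -0.6, -0.2]
position: [0.5711, -0.1885, 0.1515]
tool_rot: [-3.141, -0.002, -1.526]
force: [-0.1, 0.2, 0.7]
at [ 0.5711 -0.1885  0.1515] yaw -1.5261 turn -0.0 then tool d [-0.007   0.0117  0.0615] len 0.063 clock 37.07 q [-0.36  0.33  1.97 -0.    0.84  2.74]
```

```bash
echo '[0.091,-0.007,0.012,0,0,0.091,0,0,0.025,0,0.091,0,0,0.022,0,0.091,0,0,0.012,0,0.091,0,0,0,0]' | python3 inch.py|sed -n 2,4p
echo '[0.04,0,0,0,0,0.04,0,0,0,0,0.04,0,0,0,0,0.04,0,0,0,0,0.04,0,0,0,0,0.04,0,0,0,0,0.04,0,0,0,0,0.04,0,0,0,0]' | python3 inch.py 40
python3 go.py .640 -.174 .09 -1.526
python3 - <<'E'
from h import *
T=arm.capture("top")
cv2.imwrite("pics/m.png",cv2.resize(T["pixels"][130:200,290:410],(480,280),interpolation=cv2.INTER_CUBIC))
E
```

```text
position: [0.5572, -0.1771, 0.0894]
tool_rot: [3.137, 0.001, -1.524]
force: [-0.2, -0.2, -0.4]
clock: 38.15
position: [0.5586, -0.1777, 0.0921]
tool_rot: [3.141, -0.001, -1.524]
force: [0.1, -0.6, 1.3]
width: 0.0428
grip_force: 39.9
at [ 0.5586 -0.1777  0.0921] yaw -1.5241 turn 0.002 then tool d [-0.0001 -0.0815  0.0021] len 0.082 clock 38.15 q [-0.35  0.4   2.01 -0.    0.73  2.75]
```

```bash
echo '[0.04,0,0,-0.002,0,0.04,-0.004,0,0,0,0.04,0,-0.012,0,0,0.04,0,-0.012,0.002,0,0.04,0,-0.012,0,0,0.04,0,-0.012,0,0,0.04,0,-0.012,0,0,0.04,0,0,0,0]' | python3 inch.py|sed -n 2,6p
echo '[0.04,0,-0.007,0,0,0.04,0,-0.007,0,0,0.04,0,-0.004,0,0,0.04,0,0,0,0]' | python3 inch.py|sed -n 2,6p
echo '[0.04,0,-0.002,0,0,0.04,0,0,0,0]' | python3 inch.py|sed -n 2,6p
```

```text
position: [0.621, -0.1709, 0.092]
tool_rot: [-3.141, -0.001, -1.523]
force: [0.7, -0.4, 0.4]
width: 0.0427
grip_force: 40.2
position: [0.6374, -0.17, 0.0919]
tool_rot: [-3.141, -0.001, -1.524]
force: [1.1, -0.0, 1.5]
width: 0.0434
grip_force: 40.2
position: [0.6383, -0.1699, 0.0919]
tool_rot: [3.14, -0.001, -1.524]
force: [-3.7, -0.1, 4.9]
width: 0.0431
grip_force: 40.3
```

```bash
echo '[0.04,0,-0.002,0,0,0.04,0,0,0,0]' | python3 inch.py|sed -n 2,4p
echo '[0.04,0,-0.002,0,0,0.04,0,0,0,0]' | python3 inch.py|sed -n 2,4p
```

```text
position: [0.6402, -0.1698, 0.0919]
tool_rot: [3.14, -0.001, -1.524]
force: [-1.5, -1.0, 5.4]
position: [0.6421, -0.1697, 0.0919]
tool_rot: [3.14, -0.001, -1.524]
force: [-3.2, 0.4, 5.6]
```

```bash
echo '[0.04,0,-0.002,0,0,0.04,0,0,0,0]' | python3 inch.py|sed -n 2,4p
echo '[0.04,0,-0.002,0,0,0.04,0,0,0,0]' | python3 inch.py|sed -n 2,4p
```

```text
position: [0.6428, -0.1696, 0.0919]
tool_rot: [3.137, -0.0, -1.524]
force: [-14.0, -1.2, 15.3]
position: [0.6433, -0.1696, 0.0919]
tool_rot: [3.133, 0.0, -1.524]
force: [-23.6, -2.3, 24.8]
```

```bash
echo '[0.04,0,0.004,0,0,0.06,0,0,0,0,0.091,0,0,0,0,0.091,0,0,0,0,0.091,0,0,-0.02,0,0.091,0,0,-0.03,0,0.091,0,0.02,-0.01,0,0.091,0.0,0.04,0,0]' | python3 inch.py|sed -n 1,4p
echo '[0.091,0.035,0.01,0,0,0.091,0.035,0.008,0,0,0.091,0.03,0,0,0,0.091,0,0,0,0]' | python3 inch.py|sed -n 2,4p
python3 go.py .564 -.277 .083 -1.526
python3 - <<'E'
from h import *
T=arm.capture("top")
t=lambda u,v:(150+u/3-.33,110+v/3-.33)
hsv=cv2.cvtColor(T["pixels"],cv2.COLOR_BGR2HSV)
m=cv2.inRange(hsv,(0,150,90),(8,255,255))|cv2.inRange(hsv,(172,150,90),(180,255,255)); m[:120]=0;m[200:]=0
n,_,st,ce=cv2.connectedComponentsWithStats(m)
print([(st[i].tolist(),onz(T,*ce[i],.1)) for i in range(1,n) if st[i][4]>30])
cv2.imwrite("pics/n.png",cv2.resize(T["pixels"][120:200,290:410],(600,400),interpolation=cv2.INTER_CUBIC))
E
```

```text
clock: 40.7
position: [0.5865, -0.1731, 0.1551]
tool_rot: [-3.136, -0.003, -1.523]
force: [0.3, -0.3, 1.0]
position: [0.5695, -0.2775, 0.1526]
tool_rot: [-3.141, -0.002, -1.527]
force: [0.4, 0.3, 0.2]
at [ 0.5695 -0.2775  0.1526] yaw -1.5266 turn -0.001 then tool d [-0.0008  0.0054  0.0696] len 0.07 clock 41.03 q [-0.49  0.37  1.91 -0.    0.86  2.61]
[([331, 140, 15, 15, 150], array([ 0.6372, -0.1731,  0.1   ]))]
```

View pics/n.png

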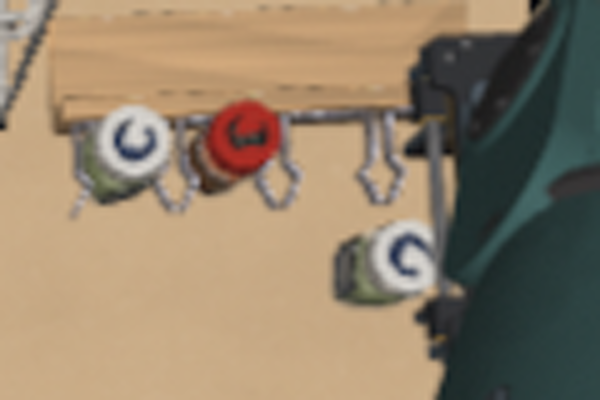

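Jars 0 and 1 sit home in clips 0 and 1, with lids at (135,140) and (242,140). Jar 2 is at (403,258). Continuing.

```bash
echo '[0.091,-0.002,0.005,0.02,0,0.091,0,0,0.025,0,0.091,0,0,0.022,0,0.091,0,0,0,0]' | python3 inch.py|sed -n 2,4p
echo '[0.04,0,0,0,0,0.04,0,0,0,0,0.04,0,0,0,0,0.04,0,0,0,0,0.04,0,0,0,0,0.04,0,0,0,0,0.04,0,0,0,0,0.04,0,0,0,0]' | python3 inch.py 40
python3 go.py .565 -.245 .085 -1.526
```

```text
position: [0.5619, -0.2695, 0.0811]
tool_rot: [3.136, 0.002, -1.524]
force: [-1.0, 0.5, 0.7]
clock: 42.08
position: [0.564, -0.2716, 0.0853]
tool_rot: [3.141, -0.001, -1.524]
force: [-0.8, -0.2, 3.8]
width: 0.045
grip_force: 39.9
at [ 0.564  -0.2716  0.0853] yaw -1.5241 turn 0.002 then tool d [-0.0266 -0.0022  0.0003] len 0.027 clock 42.08 q [-0.49  0.46  1.93 -0.    0.75  2.61]
```

```bash
echo '[0.04,0,0,-0.003,0,0.04,-0.01,0,0,0,0.04,-0.01,0,0,0,0.04,-0.01,0,0,0,0.04,0,0,0.003,0,0.04,0,-0.01,0,0,0.04,0,-0.012,0,0,0.04,0,-0.012,0,0]' | python3 inch.py|sed -n 2,4p
echo '[0.04,0,-0.012,0,0,0.04,0,-0.01,0,0,0.04,0,-0.008,0,0,0.04,0,0,0,0]' | python3 inch.py|sed -n 2,4p
echo '[0.04,0,-0.006,0,0,0.04,0,-0.004,0,0,0.04,0,0,0,0]' | python3 inch.py|sed -n 2,4p
echo '[0.04,0,-0.002,0,0,0.04,0,0,0,0]' | python3 inch.py|sed -n 2,4p
```

```text
position: [0.597, -0.2397, 0.085]
tool_rot: [3.14, -0.001, -1.524]
force: [-3.2, -0.3, 4.1]
position: [0.6282, -0.2387, 0.085]
tool_rot: [3.141, -0.001, -1.523]
force: [1.7, -1.2, 3.0]
position: [0.6373, -0.2383, 0.085]
tool_rot: [3.141, -0.001, -1.524]
force: [-0.4, -2.0, 3.5]
position: [0.6386, -0.2382, 0.0849]
tool_rot: [3.141, -0.001, -1.524]
force: [-3.6, -2.2, 5.5]
```

```bash
echo '[0.04,0,-0.002,0,0,0.04,0,0,0,0]' | python3 inch.py|sed -n 2,4p
echo '[0.04,0,-0.002,0,0,0.04,0,0,0,0]' | python3 inch.py|sed -n 2,4p
echo '[0.04,0,-0.002,0,0,0.04,0,0,0,0]' | python3 inch.py|sed -n 2,4p
```

```text
position: [0.6406, -0.238, 0.0849]
tool_rot: [3.141, -0.001, -1.524]
force: [-2.3, -2.4, 4.1]
position: [0.6423, -0.238, 0.0849]
tool_rot: [3.14, -0.001, -1.524]
force: [-5.0, -1.7, 7.6]
position: [0.6428, -0.2379, 0.085]
tool_rot: [3.137, -0.0, -1.524]
force: [-15.8, -3.1, 16.0]
```

```bash
echo '[0.04,0,-0.002,0,0,0.06,0,0.004,0,0,0.091,0,0,0,0,0.091,0,0,0,0,0.091,0,0,-0.02,0,0.091,0,0,-0.03,0,0.091,0,0.02,-0.015,0,0.091,0.0,0.04,0,0]' | python3 inch.py|sed -n 1,4p
echo '[0.091,0.035,0.01,0,0,0.091,0.04,0.01,0,0,0.091,0.04,0,0,0,0.091,0,0,0,0]' | python3 inch.py|sed -n 2,4p
python3 go.py .564 -.3585 .09 -1.526
```

```text
clock: 44.67
position: [0.587, -0.2414, 0.1539]
tool_rot: [-3.135, -0.004, -1.523]
force: [0.4, -0.5, 0.1]
position: [0.5684, -0.362, 0.1508]
tool_rot: [-3.14, -0.003, -1.527]
force: [0.7, 0.4, -0.2]
at [ 0.5684 -0.362   0.1508] yaw -1.5271 turn -0.001 then tool d [-0.0037  0.0043  0.0608] len 0.061 clock 45.0 q [-0.6   0.43  1.82 -0.    0.89  2.5 ]
```

```bash
echo '[0.091,0,0.003,0.02,0,0.091,0,0,0.02,0,0.091,0,0,0.019,0,0.091,0,0,0,0]' | python3 inch.py|sed -n 2,4p
echo '[0.04,0,0,0,0,0.04,0,0,0,0,0.04,0,0,0,0,0.04,0,0,0,0,0.04,0,0,0,0,0.04,0,0,0,0,0.04,0,0,0,0,0.04,0,0,0,0]' | python3 inch.py 40
python3 go.py .565 -.313 .085 -1.526
```

```text
position: [0.5635, -0.3554, 0.0875]
tool_rot: [3.137, 0.002, -1.524]
force: [-1.1, 0.1, -0.8]
clock: 46.0
position: [0.5649, -0.3566, 0.0913]
tool_rot: [3.141, -0.001, -1.524]
force: [0.1, 0.0, 1.6]
width: 0.0431
grip_force: 39.9
at [ 0.5649 -0.3566  0.0913] yaw -1.5241 turn 0.002 then tool d [-0.0436 -0.002   0.0063] len 0.044 clock 46.0 q [-0.6   0.51  1.84 -0.    0.79  2.5 ]
```

```bash
echo '[0.04,0,0,-0.003,0,0.04,-0.015,0,0,0,0.04,-0.015,0,0,0,0.04,-0.014,0,0,0,0.04,0,0,0.003,0,0.04,0,-0.01,0,0,0.04,0,-0.012,0,0,0.04,0,-0.012,0,0]' | python3 inch.py|sed -n 2,4p
echo '[0.04,0,-0.012,0,0,0.04,0,-0.01,0,0,0.04,0,-0.008,0,0,0.04,0,0,0,0]' | python3 inch.py|sed -n 2,4p
echo '[0.04,0,-0.006,0,0,0.04,0,-0.006,0,0,0.04,0,0,0,0]' | python3 inch.py|sed -n 2,4p
echo '[0.04,0,-0.003,0,0,0.04,0,0,0,0]' | python3 inch.py|sed -n 2,4p
```

```text
position: [0.5977, -0.3107, 0.0911]
tool_rot: [3.141, -0.001, -1.524]
force: [-0.6, -0.2, -1.1]
position: [0.6288, -0.3099, 0.0911]
tool_rot: [-3.141, -0.002, -1.524]
force: [2.4, -0.9, -0.4]
position: [0.6397, -0.3093, 0.0911]
tool_rot: [-3.142, -0.001, -1.524]
force: [2.1, -1.3, 0.9]
position: [0.6419, -0.3091, 0.091]
tool_rot: [3.141, -0.001, -1.524]
force: [-1.8, -1.2, 3.2]
```

```bash
echo '[0.04,0,-0.003,0,0,0.04,0,0,0,0]' | python3 inch.py|sed -n 2,4p
echo '[0.04,0,-0.002,0,0,0.04,0,0,0,0]' | python3 inch.py|sed -n 2,4p
echo '[0.04,0,-0.002,0,0,0.04,0,0,0,0]' | python3 inch.py|sed -n 2,4p
```

```text
position: [0.6448, -0.3088, 0.091]
tool_rot: [3.141, -0.001, -1.524]
force: [-1.5, -0.3, 3.5]
position: [0.6466, -0.3087, 0.091]
tool_rot: [3.141, -0.001, -1.524]
force: [-2.5, -0.7, 5.4]
position: [0.6482, -0.3086, 0.091]
tool_rot: [3.139, -0.0, -1.524]
force: [-6.9, -1.3, 7.4]
```

```bash
echo '[0.04,0,-0.002,0,0,0.04,0,0,0,0]' | python3 inch.py|sed -n 2,4p
echo '[0.04,0,-0.0015,0,0,0.04,0,0,0,0]' | python3 inch.py|sed -n 2,4p
echo '[0.06,0,0.004,0,0,0.091,0,0,0,0,0.091,0,0,0,0,0.091,0,0,-0.02,0,0.091,0,0,-0.03,0,0.091,0,0.02,-0.02,0,0.091,0.0,0.04,-0.02,0,0.091,0,0.03,0,0]' | python3 inch.py|sed -n 1,4p
echo '[0.091,0.03,0.02,0,0,0.091,0.04,0.01,0,0,0.091,0.04,0,0,0,0.091,0.04,0,0,0,0.091,0.04,0,0,0,0.091,0,0,0,0]' | python3 inch.py|sed -n 2,4p
python3 - <<'E'
from h import *
T=arm.capture("top");S=arm.capture("scene")
cv2.imwrite("pics/z.png",np.vstack([cv2.resize(T["pixels"][120:260,150:410],(700,377),interpolation=cv2.INTER_CUBIC),cv2.resize(S["pixels"][130:205,210:450],(700,219),interpolation=cv2.INTER_CUBIC)]))
E
```

```text
position: [0.6488, -0.3085, 0.091]
tool_rot: [3.136, 0.0, -1.524]
force: [-17.4, -1.4, 16.3]
position: [0.6491, -0.3084, 0.091]
tool_rot: [3.134, 0.001, -1.524]
force: [-25.1, -2.3, 22.6]
clock: 48.92
position: [0.5618, -0.3132, 0.1831]
tool_rot: [-3.138, -0.003, -1.523]
force: [0.7, -1.0, 0.3]
position: [0.5402, -0.5099, 0.1801]
tool_rot: [-3.141, -0.003, -1.527]
force: [0.8, 0.1, 0.4]
```

View pics/z.png

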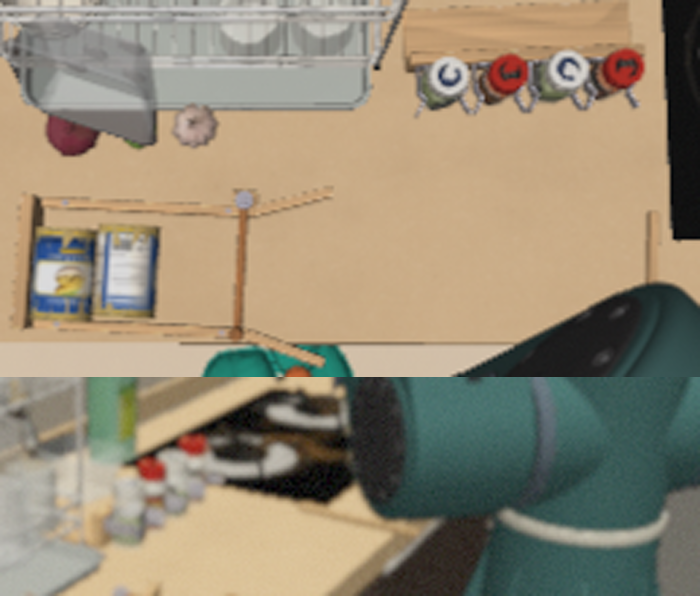

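All four jars sit in the clips (lids at (450,75), (508,73), (562,73) and (622,68)). The gate is shut at col 240, and both tins are in contact at (65,272) and (128,270). Handing in.

```bash
python3 -c "
from workcell import arm
print(arm.job_done())"
```

```text
the job is handed in; nothing more can be done
None
```

The job is handed in: in the last pictures both tins lie in the lane behind the shut gate and all four jars sit in their clips, though tin_1 or tin_2 (the second tin in) jammed sideways at the mouth and I dragged it back out and square, gripped, before rolling it in, and may have lifted it very slightly.

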